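# Put the rolling-pin rings away on their caddy rod

### The job

Put the three white rolling-pin rings away on the upright rod of their caddy: the largest first, then the middle one, then the smallest, each pressed fully home before you fetch the next - the largest must push the stiff black lifter plate right down to its stop. The rod fits the rings closely and is not exactly in the middle of its base, so feel your way on gently without forcing anything, and leave the other things on the worktop where they are.

Things in the scene. Friction and masses are not known exactly. Their poses are not given: they have to be found in the camera images.
- caddy: Storage caddy for the rings, fixed to the worktop: flat grey base 100 mm (its x) x 120 mm (its y) x 16 mm high; origin at the centre of its underside, z up. It carries an upright rod with a sliding lifter plate. With everything home the ring centres are 29, 43 and 57 mm above the origin. A push of more than 60 N on any part of it, rod and lifter included, counts as forcing it.
- caddy_rodtop (a point): Point 72 mm above the caddy's origin, level with the flat top of its steel rod (20 mm diameter, 1 mm chamfer). The rod is clamped in a slot along the caddy's y axis: it stands at x = 0 of this point, but anywhere from 10 mm on the -y side to 10 mm on the +y side of it. No reading tells where; see it or feel for it.
- caddy_stop (a point): Point 22 mm above the caddy's origin: the level of the lifter's top when it is down on its stop. The lifter is a black plate round the rod, 42 mm in diameter, 5 mm thick; its top starts 8 to 18 mm above this point. It stays where it is left and takes about 8 N to push down.
- ring_large_centre (a point): Centre (half-way up, on the axis) of the large white ring: 64 mm outside diameter, 14 mm thick, bore 23 mm through, about 60 g, lying flat on the worktop at the start; z is the axis of the bore. Fully home its centre is 29 mm above the caddy's origin.
- ring_middle_centre (a point): Centre (half-way up, on the axis) of the middle white ring: 54 mm outside diameter, 14 mm thick, bore 23 mm through, about 60 g, lying flat on the worktop at the start; z is the axis of the bore. Fully home its centre is 43 mm above the caddy's origin.
- ring_small_centre (a point): Centre (half-way up, on the axis) of the small white ring: 44 mm outside diameter, 14 mm thick, bore 23 mm through, about 60 g, lying flat on the worktop at the start; z is the axis of the bore. Fully home its centre is 57 mm above the caddy's origin.
- lemon: Bystander, loose: yellow lemon, 71x53x51 mm. Origin at the centre of its underside. Leave it where it is.
- shaker: Bystander, loose: glass shaker with a steel cap, 41 mm wide, 91 mm tall. Origin at the centre of its underside. Leave it where it is.
- garlic: Bystander, loose: garlic bulb, 56 mm. Origin at the centre of its underside. Leave it where it is.
- spice_jar: Bystander, loose: small spice jar with a red cap, 45 mm wide, 106 mm tall. Origin at the centre of its underside. Leave it where it is.
- jar: Bystander, loose: olive jar with a green lid, 70 mm wide, 101 mm tall. Origin at the centre of its underside. Leave it where it is.
- tape: Bystander, loose: roll of tan tape lying flat, 98 mm wide, 25 mm thick: not one of the rings. Origin at the centre of its underside. Leave it where it is.
Not all that is in view belongs to the job. What is shaped like the part that bears ring_large_centre but brown or yellow is not meant.

How it is judged:
By the outcome, as a careful person would: the job done as asked, in the order asked, and still so for the second after the job is handed in, with the robot touching nothing.
It also fails if it takes over 72 s, if anything falls off the work surface, if the arm or the gripper's body presses on something with over 40 N, if the wrist force passes 120 N, or if a joint passes its speed limit or range.

### The arm

A 6-joint arm with a two-finger parallel gripper is mounted at the origin on a cart in front of the work surface, level with it; the furniture and walls round the work are solid. World frame = base frame: x ahead of the robot, y to its left, z up, the work surface at z = 0. Lengths are in m, angles in degrees, forces in N, time in s.
With the tool pointing down it reaches from about 0.25 to 0.8 m from the base axis. Payload 3.9 kg.
Tool frame: the origin (TCP) lies midway between the tips of the shut fingers; the grasp point (between the pads) lies 19 mm behind it (arm.tcp_to_grasp is the distance from the TCP to the grasp point, in m); z points along the fingers, y is the line along which they close (so a half turn about z gives the same grasp; the last joint's range is limited). The gripper opens to 85 mm and grips with 20 to 120 N. Pads are 22 mm wide; open, the fingers measure 114 mm over their backs; the gripper's body (76 mm by 85 mm) begins 54 mm behind the grasp point. The pads swing forward as they close: fully open they stand 13 mm farther back than shut.
Start: joints at [67.38, 14.897, -7.913, 67.191, 0, 90], TCP at [0.202, 0.485, 0.193] pointing down, gripper open.
Joint ranges: [-159.42, 159.42], [-47.68, 98.78], [-73.54, 78.23], [-108.79, 121.32], [-90, 84.71], [-180, 180]. Speed limits (degrees/s): [147.25, 147.25, 180, 180, 180, 180].

### API

Orientations are given as a 3x3 rotation matrix whose columns are the frame's x, y, z axes.
In Python, from station import arm, snapshot, camera_model gives the robot as it stands.
- The arm moves only by the tool play_rows, never from a script. Its argument "commands" is a list of rows, each a list of 2 entries, a list of its own where there are three numbers: the shift along the tool's x, y, z in mm, then the turn, a rotation vector about the tool's x, y, z in degrees. In form: [[[x, y, z], [rx, ry, rz]], ...]. A call has 1 to 12 rows; each row is the pose to reach, as a shift and turn from the pose commanded when the call began, along the tool's axes at that moment; what a row does not reach only later rows make up. A row lasts 1/12 s, in which the tool goes at most 41.7 mm and 7.16 degrees, less where a joint would pass 70% of its speed; a pose out of reach is approached as far as the arm can. A call with a gripper value outside its range is refused whole. "grip" is the closure, from -1 (fully open) to 1 (shut), so that 0 is half open, set as the call begins (left out, the last holds). The fingers move at their own pace and stop on an object; "force" is the grip in N (left out, the last holds). Time passes only in rows, so rows that repeat a pose let the fingers close. It gives the time, the measured TCP pose, the force, the opening and the grip force at its end, in the units of the state.
- arm.read_state(): the state, without advancing time (a new reading comes with each control period).
- snapshot(name): name is "scene" or "top"; returns the picture (480x640x3 uint8, red, green, blue); there is no depth.
- camera_model(name): a dict with "mtx" (3x3 intrinsics, pixels), "R" (3x3) and "t" (3): a world point X has camera coordinates R X + t. Camera axes: x right, y down, z forward; pixel columns grow to the right and rows downward; lengths in m; the calibration is good to about 2 mm. A picture is of the moment at which its call begins. camera_model takes no time and is no camera call.
- arm.finish_job(): hands the job in; it is judged then, once.
The state is a dict: "time_s": time; "joints": joint angles; "joint_vel": joint speeds; "joint_torque": joint torques, N m; "tool_pos": TCP position; "eef_rot": TCP orientation; "ft_force": force on the tool from outside, world axes, zero at the start; "ft_torque": the same for the moment, N m; "finger_gap": finger opening in m; "gripper_force": force on a finger pad.
Only numpy, scipy, OpenCV 4.12 (cv2) and the standard library are available. Lean on these libraries where they do the work, as an engineer would, in place of code of your own. Each camera call takes 0.05 s, during which the arm holds its last target. There are 200 camera calls.

## Working session

There is one attempt and no reset: what is moved stays moved. The work goes in short steps, Python scripts to look and compute and a tool call to move; the robot and the scene stay as the last step left them, time stands still between calls to the robot, and variables do not carry over. Pictures are saved under pics/ and viewed, at most 10 in all, crops included, and the job is handed in when it is done.

Besides the shell and the picture viewer there is one more tool, called after "Call:" as a command line: name --argument value ..., lists and objects as JSON in quotes. play_rows: Moves the arm, as the interface text tells. Its arguments: {"type":"object","properties":{"commands":{"type":"array"},"grip":{"type":"number"},"force":{"type":"number"}},"required":["commands"]}

```bash
mkdir -p pics
cat > h.py <<'E'
import numpy as np, cv2
from station import arm, snapshot, camera_model
def ray(n,u,v):
    c=camera_model(n);K,R,t=[np.array(c[k]) for k in("mtx","R","t")]
    return -R.T@t, R.T@np.linalg.inv(K)@np.array([u,v,1.])
def onz(n,u,v,z):
    o,d=ray(n,u,v);return o+d*(z-o[2])/d[2]
def proj(n,X):
    c=camera_model(n);p=np.array(c["mtx"])@(np.array(c["R"])@np.array(X)+np.array(c["t"]));return p[:2]/p[2]
E
python3 - <<'E'
from h import *
for n in("scene","top"):
    im=snapshot(n);cv2.imwrite(f"pics/{n}0.png",im[:,:,::-1])
    print(n,ray(n,320,240))
s=arm.read_state();print(s['time_s'],s['tool_pos'],s['eef_rot'],s['finger_gap'],arm.tcp_to_grasp)
E
```

```text
scene (array([-0.01880822, -0.39493743,  0.85511564]), array([ 0.54856853,  0.40234549, -0.73352583]))
top (array([0.46642551, 0.00269966, 1.32691187]), array([ 0.06861142, -0.01279916, -0.99762479]))
0.1 [0.20162702 0.48398254 0.19223984] [[-9.23084462e-01  3.84596594e-01 -7.32062311e-04]
 [ 3.84597288e-01  9.23082997e-01 -1.64514072e-03]
 [ 4.30387552e-05 -1.80015301e-03 -9.99998379e-01]] 0.08528746773070123 0.0187
```

View pics/scene0.png

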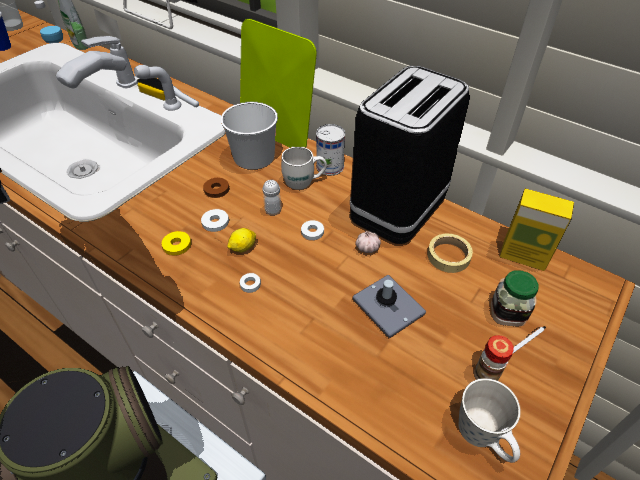

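View pics/top0.png

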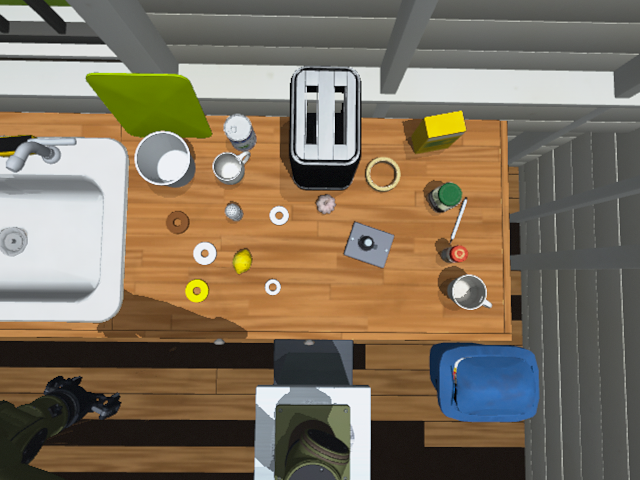

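The white rings are at top pixels (204,254) large, (279,215) middle and (273,287) small. Possible lookalikes are the brown ring (177,222), the yellow ring (197,291) and the tape (383,174). The caddy is at (369,245). Next I'll measure these and make one close crop.

```bash
cat > m.py <<'E'
from h import *
def white(n,seeds,z=.014):
    im=snapshot(n).astype(int);mn=im.min(2);sat=im.max(2)-mn
    m=((mn>130)&(sat<60)).astype(np.uint8)
    cs,_=cv2.findContours(m,cv2.RETR_EXTERNAL,cv2.CHAIN_APPROX_NONE)
    out=[]
    for c in cs:
        if cv2.contourArea(c)<60 or cv2.contourArea(c)>1500: continue
        P=np.array([onz(n,u,v,z)[:2] for u,v in c[:,0]])
        (x,y),r=cv2.minEnclosingCircle(P.astype(np.float32)*1000)
        out.append((c[:,0].mean(0).round(),[round(x),round(y)],P.mean(0).round(4)*1000,round(2*r)))
    return out
if __name__=="__main__":
    for n in("top","scene"):
        print(n);[print(*o) for o in white(n,0) if o[3]<80]
    a=cv2.imread("pics/top0.png");b=cv2.imread("pics/scene0.png")
    for im,n in((a,"top"),(b,"scene")):
        g=im.astype(int);mn=g.min(2);hs=g.max(2)-mn
        m=((hs<40)&(g.max(2)<170)).astype(np.uint8)
        m=cv2.morphologyEx(m,cv2.MORPH_OPEN,np.ones((3,3)))
        cs,_=cv2.findContours(m,cv2.RETR_EXTERNAL,cv2.CHAIN_APPROX_NONE)
        q=(369,245) if n=="top" else (395,308)
        for c in cs:
            if cv2.pointPolygonTest(c,q,False)>0:
                P=np.array([onz(n,u,v,.016)[:2]*1000 for u,v in c[:,0]],np.float32)
                r=cv2.minAreaRect(P);print(n,"caddy",r,cv2.boxPoints(r).round().tolist())
    f=lambda im,u,v,w,h,k:cv2.resize(im[v:v+h,u:u+w],None,fx=k,fy=k,interpolation=cv2.INTER_CUBIC)
    A=np.vstack([np.hstack([f(a,335,212,66,66,6),f(b,345,265,66,66,6)]),f(a,170,200,132,32,6)])
    A=np.vstack([np.hstack([f(a,335,212,66,66,6),f(b,350,265,66,66,6)]),np.hstack([f(a,170,235,132,66,3),f(b,170,200,132,66,3)])])
    cv2.imwrite("pics/crop1.png",A);print(A.shape)
E
python3 m.py
```

```text
top
[272. 287.] [425, 118] [424.4 117.8] 45
[204. 253.] [516, 310] [516.6 310.2] 65
[279. 215.] [626, 104] [626.2 103.7] 55
[232. 212.] [634, 235] [633.4 234.3] 44
[326. 205.] [659, -30] [657.6 -30.3] 52
sceneTraceback (most recent call last):
  File "m.py", line 15, in <module>
    print(n);[print(*o) for o in white(n,0) if o[3]<80]
                                 ~~~~~^^^^^
  File "m.py", line 9, in white
    P=np.array([onz(n,u,v,z)[:2] for u,v in c[:,0]])
                ~~~^^^^^^^^^
  File "h.py", line 7, in onz
    o,d=ray(n,u,v);return o+d*(z-o[2])/d[2]
        ~~~^^^^^^^
  File "h.py", line 4, in ray
    c=camera_model(n);K,R,t=[np.array(c[k]) for k in("mtx","R","t")]
ValueError: time passes only in moves, steps and waits
```

```bash
sed -i 's/^def ray/C={n:camera_model(n) for n in("scene","top")}\ndef ray/; s/camera_model(n);/C[n];/g; s/c=camera_model(n)$/c=C[n]/' h.py; sed -i 's/for u,v in c\[:,0\]\])/for u,v in c[:,0]])/' m.py; python3 m.py; grep -n camera_model h.py
```

```text
top
[272. 287.] [425, 118] [424.4 117.8] 45
[204. 253.] [516, 310] [516.6 310.2] 65
[279. 215.] [626, 104] [626.2 103.7] 55
[232. 212.] [634, 234] [632.6 235.1] 44
[326. 205.] [659, -30] [657.6 -30.3] 52
scene
[498. 450.] [398, -453] [ 400.6 -452.5] 34
[249. 281.] [427, 118] [427.3 118.1] 44
[368. 240.] [674, -21] [675.6 -21.3] 57
[312. 228.] [631, 104] [630.1 103.5] 54
[214. 218.] [520, 311] [520. 311.] 64
[270. 187.] [686, 277] [684.8 275.9] 52
[12. 22.] [825, 1640] [ 827.6 1638.6] 61
top caddy ((545.722900390625, -150.712646484375), (120.52787017822266, 100.3657455444336), 71.957275390625) [[479.0, -192.0], [575.0, -224.0], [612.0, -109.0], [517.0, -78.0]]
scene caddy ((545.367431640625, -153.62457275390625), (122.01387023925781, 102.856689453125), 71.48799896240234) [[477.0, -195.0], [575.0, -228.0], [614.0, -112.0], [516.0, -79.0]]
(594, 792, 3)
2:from station import arm, snapshot, camera_model
3:C={n:camera_model(n) for n in("scene","top")}
```

View pics/crop1.png

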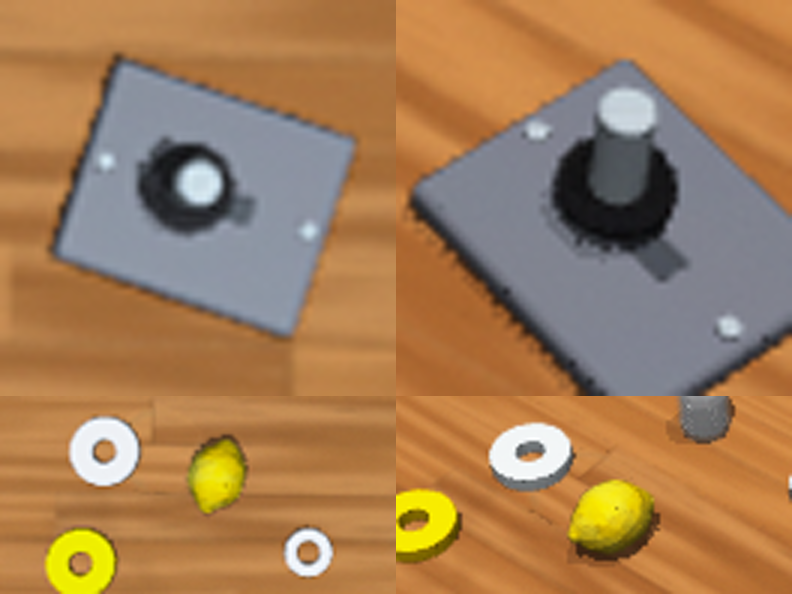

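The crop confirms the three white rings, with diameters of 44, 54 and 64 mm. The rod top is near top (368,242) and scene (388,283), off-centre toward +y. I'll measure the rod next.

Run:
```python
from h import *
c0=np.array([545.6,-152]);a=np.radians(71.8);ax=np.array([np.cos(a),np.sin(a)])
for n,q,thr in(("top",(368,242),150),("scene",(388,283),150)):
    im=cv2.imread(f"pics/{n}0.png").min(2)
    m=(im>thr).astype(np.uint8);k,l,st,ce=cv2.connectedComponentsWithStats(m)
    i=l[q[1],q[0]];print(n,st[i],ce[i])
    w=np.clip(im.astype(float)-100,0,130)*(cv2.dilate((l==i).astype(np.uint8),np.ones((3,3))))
    v,u=np.indices(im.shape);u=(w*u).sum()/w.sum();v=(w*v).sum()/w.sum()
    for z in (.072,): 
        p=onz(n,u,v,z)[:2]*1000;d=p-c0
        print(u,v,p,"along",d@ax,"across",d@[ax[1],-ax[0]])
    # lifter: dark blob
    m=(cv2.imread(f"pics/{n}0.png").max(2)<50).astype(np.uint8)
    m[:, :q[0]-25]=0;m[:,q[0]+25:]=0;m[:q[1]-25]=0;m[q[1]+35:]=0
    cs,_=cv2.findContours(m,cv2.RETR_EXTERNAL,cv2.CHAIN_APPROX_NONE);c=max(cs,key=cv2.contourArea)
    for z in(.03,.035,.04):
        P=np.array([onz(n,*x,z)[:2]*1000 for x in c[:,0]],np.float32);print(z,cv2.minEnclosingCircle(P))
```

```text
top [365 239   7   7  37] [368. 242.]
367.91114130434784 242.12391304347827 [ 548.4657814  -142.78557479] along 9.648530015804196 across -0.1555745100607733
0.03 ((549.0339965820312, -141.42799377441406), 19.622299194335938)
0.035 ((548.715576171875, -140.87240600585938), 19.54657745361328)
0.04 ((548.3971557617188, -140.31668090820312), 19.47087860107422)
scene [384 280   9   7  57] [388.12280702 282.9122807 ]
388.2634523613625 282.7605726509791 [ 553.08364934 -142.65093279] along 11.218757564612655 across 4.189217574161291
0.03 ((550.1314086914062, -144.0642547607422), 23.265348434448242)
0.035 ((546.683837890625, -145.58448791503906), 23.12432289123535)
0.04 ((543.2362060546875, -147.1046600341797), 22.98330307006836)
```

```bash
cat > g.py <<'E'
# usage: g.py x y z yaw_of_tool_y(deg): prints tool-axes shift (mm) and turn about tool z
import sys
from h import *
s=arm.read_state();R=np.array(s["eef_rot"]);p=np.array(s["tool_pos"])*1000
yaw=np.degrees(np.arctan2(R[1,1],R[0,1]))
print("t",round(s["time_s"],2),"p",p.round(1),"yaw",yaw.round(1),"tilt",np.degrees(np.arccos(-R[2,2])).round(2),"gap",round(s["finger_gap"]*1000,1),"F",np.round(s["ft_force"],1),"T",np.round(s["ft_torque"],2),"j",np.round(s["joints"],0))
print("tool x",R[:,0].round(3),"y",R[:,1].round(3))
if len(sys.argv)>4:
    x=np.array(list(map(float,sys.argv[1:4])))
    print("shift",(R.T@(x-p)).round(1),"turn z",-((float(sys.argv[4])-yaw+180)%360-180))
E
python3 g.py 518 310.5 60 120
python3 - <<'E'
from h import *
for n,u,v in(("scene",350,225),("scene",243,250),("scene",176,243),("scene",215,187),("scene",272,210)): print(u,v,(onz(n,u,v,0.0 if u in(350,272) else .02)*1000).round())
print(arm.read_state()['ft_force'])
E
```

```text
t 0.3 p [201.8 484.4 192.7] yaw 67.4 tilt 0.04 gap 85.3 F [-0.4 -0.  -0.9] T [-0.07  0.    0.05] j [67. 15. -8. 67. -0. 90.]
tool x [-0.923  0.385 -0.   ] y [ 0.385  0.923 -0.001]
shift [-358.7  -38.8  132.7] turn z -52.62438126205177
350 225 [702.  45.   0.]
243 250 [481. 183.  20.]
176 243 [409. 318.  20.]
215 187 [597. 382.  20.]
272 210 [632. 228.   0.]
[-0.39058315 -0.02729452 -0.90812538]
```

Call:
play_rows --commands '[[[-30, -3, 11], [0, 0, -5]], [[-65, -7, 24], [0, 0, -11]], [[-100, -11, 37], [0, 0, -17]], [[-137, -15, 51], [0, 0, -23]], [[-174, -19, 64], [0, 0, -29]], [[-211, -23, 78], [0, 0, -35]], [[-248, -27, 92], [0, 0, -41]], [[-285, -31, 105], [0, 0, -46]], [[-320, -35, 118], [0, 0, -50]], [[-345, -38, 128], [0, 0, -53]], [[-359, -39, 133], [0, 0, -53]], [[-359, -39, 133], [0, 0, -53]]]' --grip -1 --force 40

```text
time_s: 1.3
tool_pos: [0.5201, 0.3087, 0.0585]
eef_rot: [[-0.865, -0.501, -0.001], [-0.501, 0.865, -0.001], [0.001, -0.001, -1.0]]
ft_force: [-0.1, -0.3, -0.1]
finger_gap: 0.0852
gripper_force: 0.0
```

```bash
python3 g.py 518 310.5 5 120
```

```text
t 1.3 p [520.1 308.7  58.5] yaw 120.1 tilt 0.08 gap 85.2 F [-0.1 -0.3 -0.1] T [-0.02  0.   -0.02] j [ 31.  27. -10.  53.  -0.   1.]
tool x [-0.865 -0.501  0.001] y [-0.501  0.865 -0.001]
shift [ 0.8  2.6 53.5] turn z 0.09527153227978147
```

Call:
play_rows --commands '[[[0.5, 2, 15], [0, 0, 0]], [[0.5, 2, 32], [0, 0, 0]], [[0.5, 2, 38], [0, 0, 0]], [[0.5, 2, 38], [0, 0, 0]], [[0.5, 2, 38], [0, 0, 0]], [[0.5, 2, 45], [0, 0, 0]], [[0.5, 2, 52], [0, 0, 0]], [[0.5, 2, 56], [0, 0, 0]], [[0.5, 2, 58], [0, 0, 0]], [[0.5, 2, 58], [0, 0, 0]]]' --grip -0.68

```text
time_s: 2.13
tool_pos: [0.5163, 0.3117, 0.0013]
eef_rot: [[-0.863, -0.506, -0.001], [-0.506, 0.863, -0.001], [0.001, -0.0, -1.0]]
ft_force: [-0.2, 0.6, 1.2]
finger_gap: 0.0719
gripper_force: 0.0
```

```bash
python3 g.py 518 310.5 5 120
```

```text
t 2.13 p [516.3 311.7   1.3] yaw 120.4 tilt 0.08 gap 71.9 F [-0.2  0.6  1.2] T [0.03 0.05 0.04] j [ 31.  30. -14.  46.   0.   1.]
tool x [-0.863 -0.506  0.001] y [-0.506  0.863 -0.   ]
shift [-0.9 -1.9 -3.7] turn z 0.3737438328440703
```

Now I'll feel for the table in small steps.

Call:
play_rows --commands '[[[0, -1, 2], [0, 0, 0]], [[0, -1, 3], [0, 0, 0]], [[0, -1, 4], [0, 0, 0]], [[0, -1, 4], [0, 0, 0]]]'

```text
time_s: 2.47
tool_pos: [0.5174, 0.3111, -0.0021]
eef_rot: [[-0.863, -0.506, -0.0], [-0.506, 0.863, -0.0], [0.0, 0.0, -1.0]]
ft_force: [-0.1, -0.8, -0.0]
finger_gap: 0.0719
gripper_force: 0.0
```

Call:
play_rows --commands '[[[0, 0, 1], [0, 0, 0]], [[0, 0, 2], [0, 0, 0]], [[0, 0, 3], [0, 0, 0]], [[0, 0, 3], [0, 0, 0]]]'

```text
time_s: 2.8
tool_pos: [0.5172, 0.311, -0.0052]
eef_rot: [[-0.863, -0.506, -0.0], [-0.506, 0.863, -0.0], [0.0, -0.0, -1.0]]
ft_force: [-0.1, 0.8, -0.5]
finger_gap: 0.0717
gripper_force: 0.0
```

Call:
play_rows --commands '[[[0, 0, 0], [0, 0, 0]], [[0, 0, 0], [0, 0, 0]], [[0, 0, 0], [0, 0, 0]], [[0, 0, 0], [0, 0, 0]], [[0, 0, 0], [0, 0, 0]], [[0, 0, 0], [0, 0, 0]]]' --grip 1 --force 40

```text
time_s: 3.3
tool_pos: [0.5174, 0.3112, -0.005]
eef_rot: [[-0.863, -0.506, 0.0], [-0.506, 0.863, 0.0], [-0.0, 0.0, -1.0]]
ft_force: [0.6, 0.5, 0.3]
finger_gap: 0.0002
gripper_force: 0.0
```

The fingers shut fully, which I didn't expect, so I'll take a look.

Run:
```python
from h import *
a=snapshot("scene")[:,:,::-1];b=snapshot("top")[:,:,::-1]
f=lambda im,u,v,w,h,k:cv2.resize(im[v:v+h,u:u+w],None,fx=k,fy=k)
cv2.imwrite("pics/c2.png",np.hstack([f(a,130,120,150,150,2.6),f(b,130,180,150,150,2.6)]))
s=arm.read_state();print(s)
```

```text
{'time_s': 3.4, 'joints': array([ 3.10234634e+01,  3.06524347e+01, -1.46247854e+01,  4.47198884e+01,
        9.65002293e-05,  6.40592453e-01]), 'joint_vel': array([-0.05482382, -0.05943596,  0.07652037,  0.03791369,  0.00843294,
       -0.07540258]), 'joint_torque': array([-6.46762805e-05, -5.11052406e+01,  2.10891509e+01,  6.43893982e-04,
       -1.39488088e-04, -4.66246902e-06]), 'tool_pos': array([ 0.51737392,  0.31115875, -0.00496866]), 'eef_rot': array([[-8.62664913e-01, -5.05775886e-01,  4.23786634e-05],
       [-5.05775885e-01,  8.62664914e-01,  2.74526782e-05],
       [-5.04434887e-05,  2.24835628e-06, -9.99999999e-01]]), 'ft_force': array([0.38951223, 0.11129057, 0.5537595 ]), 'ft_torque': array([0.01110962, 0.01370773, 0.00305688]), 'gripper_force': 0.0, 'finger_gap': -0.00022760277811468118}
```

View pics/c2.png

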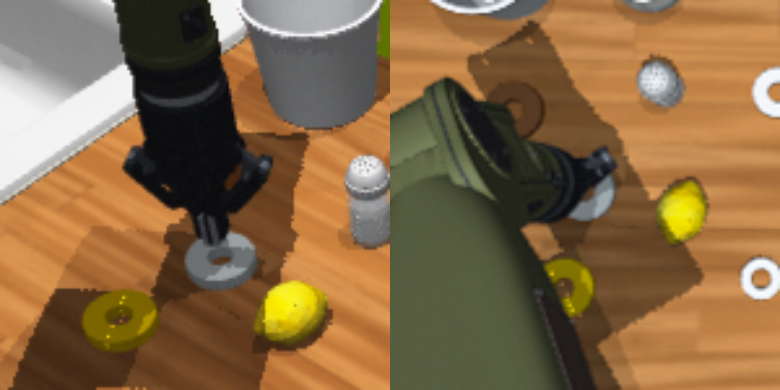

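Run:
```python
from h import *
for z in(-.005,0,.01,.02,.03): print(z,proj("scene",[.5174,.3112,z]).round(1),proj("top",[.5174,.3112,z]).round(1))
a=snapshot("scene")[:,:,::-1]
cv2.imwrite("pics/c3.png",cv2.resize(a[185:245,180:250],None,fx=8,fy=8,interpolation=cv2.INTER_CUBIC))
```

```text
-0.005 [214.5 224.3] [205.3 253. ]
0 [214.1 222.8] [204.9 252.9]
0.01 [213.5 219.8] [204.1 252.7]
0.02 [212.8 216.8] [203.2 252.6]
0.03 [212.1 213.8] [202.4 252.4]
```

View pics/c3.png

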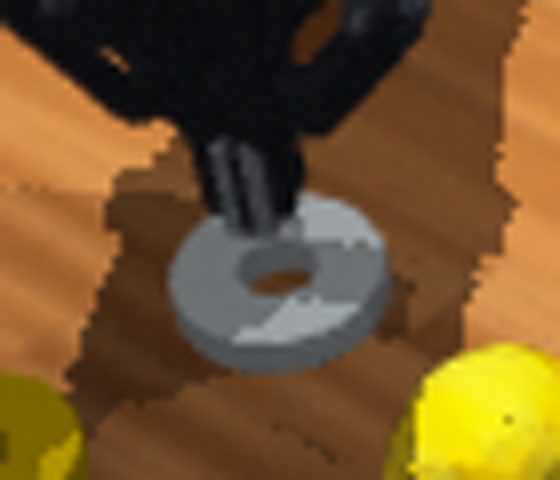

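Shut, the tips appear at scene (212,214), which is about 28 mm high rather than −5 mm if the xy is right. The ring hasn't moved. I'll reopen and feel downward gently.

Call:
play_rows --commands '[[[0, 0, 0], [0, 0, 0]], [[0, 0, 0], [0, 0, 0]], [[0, 0, 0], [0, 0, 0]], [[0, 0, 0], [0, 0, 0]], [[0, 0, 0], [0, 0, 0]], [[0, 0, 0], [0, 0, 0]], [[0, 0, 2], [0, 0, 0]], [[0, 0, 4], [0, 0, 0]], [[0, 0, 6], [0, 0, 0]], [[0, 0, 6], [0, 0, 0]]]' --grip -0.68

```text
time_s: 4.28
tool_pos: [0.5169, 0.3109, -0.0116]
eef_rot: [[-0.863, -0.506, -0.001], [-0.506, 0.863, -0.001], [0.001, -0.0, -1.0]]
ft_force: [0.4, 0.4, -1.4]
finger_gap: 0.0715
gripper_force: 0.0
```

Run:
```python
from h import *
a=snapshot("scene")[:,:,::-1]
s=arm.read_state();print(s['tool_pos'],s['ft_force'],s['finger_gap'])
cv2.imwrite("pics/c4.png",cv2.resize(a[175:245,170:260],None,fx=8,fy=8,interpolation=cv2.INTER_CUBIC))
```

```text
[ 0.51701733  0.31093865 -0.01144395] [ 0.51074317 -0.6492338  -1.06446681] 0.07162722838888977
```

View pics/c4.png

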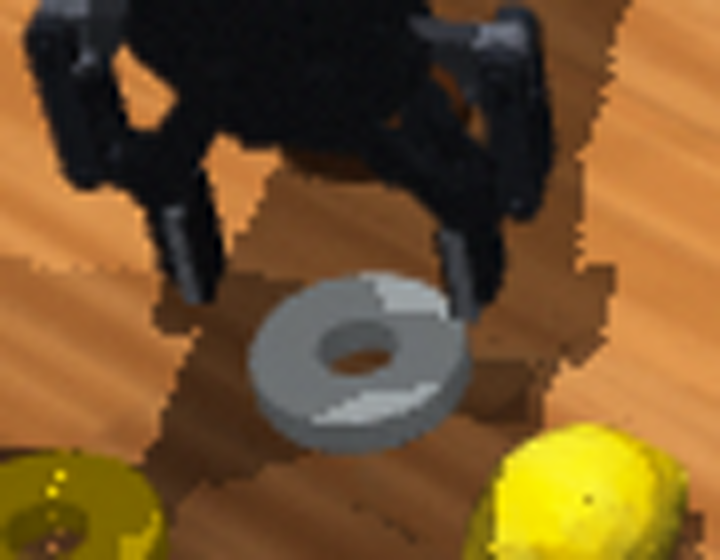

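Call:
play_rows --commands '[[[0, 0, 1], [0, 0, 0]], [[0, 0, 2], [0, 0, 0]], [[0, 0, 3], [0, 0, 0]], [[0, 0, 4], [0, 0, 0]], [[0, 0, 5], [0, 0, 0]], [[0, 0, 6], [0, 0, 0]], [[0, 0, 6], [0, 0, 0]]]'

```text
time_s: 4.92
tool_pos: [0.5172, 0.311, -0.0172]
eef_rot: [[-0.863, -0.506, -0.0], [-0.506, 0.863, -0.0], [0.0, -0.0, -1.0]]
ft_force: [0.1, 0.8, -0.2]
finger_gap: 0.0717
gripper_force: 0.0
```

Run:
```python
from h import *
s=arm.read_state();print(s['tool_pos'],s['ft_force'],s['finger_gap'])
print(proj("top",[.2016,.484,.192]),proj("top",[.2016,.484,.222]))
for z in(0,.015,.03):
  m=np.array([.517,.311,z]);y=np.array([-.506,.863,0])
  print(z,proj("scene",m+.036*y),proj("scene",m-.036*y))
  # tips pixel ray
  print((onz("scene",195,212.5,z)*1000).round(),(onz("scene",227.75,214.75,z)*1000).round())
```

```text
[ 0.51720479  0.31103735 -0.01724523] [ 0.12072658  0.77109031 -0.15557756] 0.0717194919228988
[108.48462915 382.4789275 ] [102.76224513 385.55864301]
0 [199.19299807 221.85457729] [229.00259171 223.99597981]
[516. 373.   0.] [557. 304.   0.]
0.015 [198.05643088 217.37369423] [228.14125615 219.52408814]
[506. 360.  15.] [547. 292.  15.]
0.03 [196.89851671 212.80865131] [227.26370299 214.96799774]
[497. 346.  30.] [536. 280.  30.]
```

The scene view agrees with the xy but puts the tips about 33 mm above the reported z, and I feel no contact. I'll keep feeling downward.

Call:
play_rows --commands '[[[0, 0, 2], [0, 0, 0]], [[0, 0, 4], [0, 0, 0]], [[0, 0, 6], [0, 0, 0]], [[0, 0, 8], [0, 0, 0]], [[0, 0, 9], [0, 0, 0]], [[0, 0, 10], [0, 0, 0]], [[0, 0, 11], [0, 0, 0]], [[0, 0, 12], [0, 0, 0]], [[0, 0, 12], [0, 0, 0]]]'

```text
time_s: 5.67
tool_pos: [0.5173, 0.3111, -0.0292]
eef_rot: [[-0.863, -0.506, -0.0], [-0.506, 0.863, -0.0], [0.0, -0.0, -1.0]]
ft_force: [-0.1, -0.2, -0.1]
finger_gap: 0.0717
gripper_force: 0.0
```

Call:
play_rows --commands '[[[0, 0, 1], [0, 0, 0]], [[0, 0, 2], [0, 0, 0]], [[0, 0, 3], [0, 0, 0]], [[0, 0, 4], [0, 0, 0]], [[0, 0, 5], [0, 0, 0]], [[0, 0, 6], [0, 0, 0]], [[0, 0, 6], [0, 0, 0]]]'

```text
time_s: 6.25
tool_pos: [0.5172, 0.311, -0.0353]
eef_rot: [[-0.863, -0.506, -0.0], [-0.506, 0.863, -0.0], [0.0, -0.0, -1.0]]
ft_force: [-0.1, -0.1, 0.3]
finger_gap: 0.0714
gripper_force: 0.0
```

Call:
play_rows --commands '[[[0, 0, 1], [0, 0, 0]], [[0, 0, 1.5], [0, 0, 0]], [[0, 0, 2], [0, 0, 0]], [[0, 0, 2.5], [0, 0, 0]], [[0, 0, 3], [0, 0, 0]], [[0, 0, 3], [0, 0, 0]]]'

```text
time_s: 6.75
tool_pos: [0.5173, 0.3111, -0.0381]
eef_rot: [[-0.863, -0.506, -0.0], [-0.506, 0.863, -0.0], [0.0, -0.0, -1.0]]
ft_force: [0.3, 0.3, -0.1]
finger_gap: 0.0714
gripper_force: 0.0
```

Call:
play_rows --commands '[[[0, 0, 0], [0, 0, 0]], [[0, 0, 0], [0, 0, 0]], [[0, 0, 0], [0, 0, 0]], [[0, 0, 0], [0, 0, 0]]]' --grip 1 --force 40

```text
time_s: 7.08
tool_pos: [0.5174, 0.3111, -0.0372]
eef_rot: [[-0.863, -0.506, 0.0], [-0.506, 0.863, 0.0], [-0.0, -0.0, -1.0]]
ft_force: [-1.5, -1.1, 4.2]
finger_gap: 0.0625
gripper_force: 42.2
```

```bash
python3 g.py
```

```text
t 7.08 p [517.4 311.1 -37.2] yaw 120.4 tilt 0.03 gap 62.5 F [-1.5 -1.1  4.2] T [-0.19  0.28  0.01] j [ 31.  33. -17.  41.  -0.   1.]
tool x [-0.863 -0.506 -0.   ] y [-0.506  0.863 -0.   ]
```

Gripped, with the tips just touching the table. Next I'll lift and check how the ring sits in the hand.

Call:
play_rows --commands '[[[0, 0, -5], [0, 0, 0]], [[0, 0, -20], [0, 0, 0]], [[0, 0, -50], [0, 0, 0]], [[0, 0, -85], [0, 0, 0]], [[0, 0, -120], [0, 0, 0]], [[0, 0, -138], [0, 0, 0]], [[0, 0, -138], [0, 0, 0]]]'

```text
time_s: 7.67
tool_pos: [0.5208, 0.3132, 0.1057]
eef_rot: [[-0.863, -0.506, 0.008], [-0.506, 0.863, 0.005], [-0.01, 0.0, -1.0]]
ft_force: [0.6, 0.0, -0.1]
finger_gap: 0.062
gripper_force: 43.9
```

```bash
python3 g.py 550.5 -142.7 100 72
python3 - <<'E'
from h import *
a=snapshot("scene")[:,:,::-1]
cv2.imwrite("pics/c5.png",cv2.resize(a[135:235,160:280],None,fx=6,fy=6,interpolation=cv2.INTER_CUBIC))
E
```

```text
t 7.67 p [520.8 313.2 105.7] yaw 120.4 tilt 0.57 gap 62.0 F [ 0.6  0.  -0.1] T [ 0.   -0.03  0.02] j [31. 25. -6. 58.  0.  1.]
tool x [-0.863 -0.506 -0.01 ] y [-0.506  0.863  0.   ]
shift [ 205.  -408.3    3.6] turn z 48.37827040567396
```

View pics/c5.png

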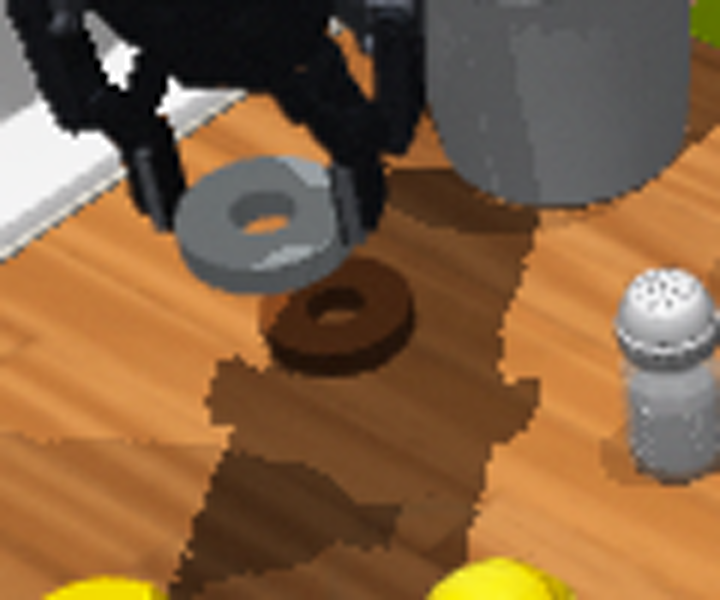

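```bash
cat > ringfind.py <<'E'
from h import *
# ring held: bright low-saturation blob near expected pixel -> print ellipse centre in both views, triangulate
def tri(a,b):
    o1,d1=ray("scene",*a);o2,d2=ray("top",*b)
    A=np.c_[d1,-d2];s=np.linalg.lstsq(A,o2-o1,rcond=None)[0]
    p,q=o1+s[0]*d1,o2+s[1]*d2;return (p+q)/2*1000,np.linalg.norm(p-q)*1000
E
python3 - <<'E'
from h import *
for z in(.12,.14,.157):print(z,(onz("scene",203.7,170.5,z)*1000).round(1))
b=snapshot("top")[:,:,::-1];im=b.astype(int)
print(proj("top",[.521,.313,.15]))
cv2.imwrite("pics/c6.png",cv2.resize(b[200:300,140:260],None,fx=6,fy=6,interpolation=cv2.INTER_CUBIC))
E
```

```text
0.12 [549.5 349.1 120. ]
0.14 [534.  328.8 140. ]
0.157 [520.9 311.6 157. ]
[190.32403555 248.99620912]
```

View pics/c6.png

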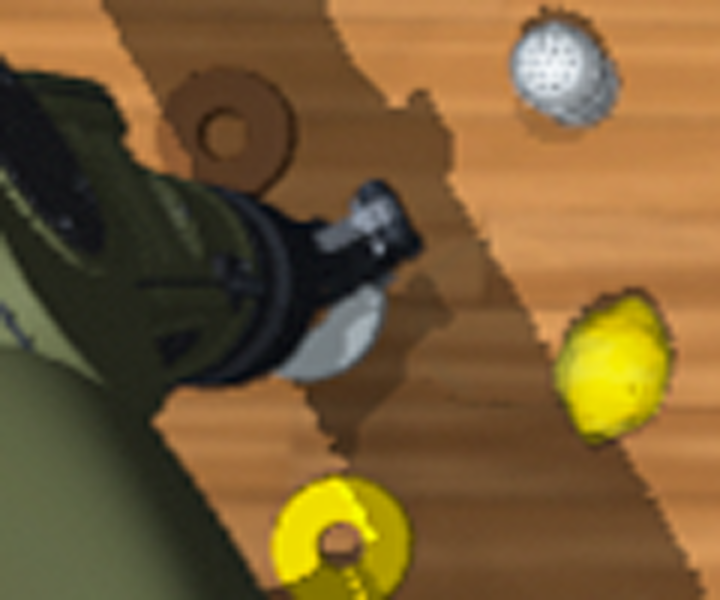

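The ring is centred in the hand: both views put it at about (521,312), against a reading of (521,313). The true tip height is about reading + 37 mm. Now I'll move over to the rod.

Call:
play_rows --commands '[[[6, -12, 0], [0, 0, 2]], [[22, -44, 0], [0, 0, 6]], [[40, -80, 0], [0, 0, 11]], [[58, -116, 0], [0, 0, 16]], [[76, -152, 0], [0, 0, 21]], [[94, -188, 0], [0, 0, 26]], [[112, -224, 0], [0, 0, 31]], [[130, -260, 0], [0, 0, 36]], [[148, -296, 0], [0, 0, 40]], [[166, -331, 0], [0, 0, 44]], [[183, -365, 0], [0, 0, 47]], [[196, -392, 0], [0, 0, 48.5]]]'

```text
time_s: 8.77
tool_pos: [0.5439, -0.1294, 0.0979]
eef_rot: [[-0.949, 0.316, -0.004], [0.316, 0.949, -0.0], [0.004, -0.001, -1.0]]
ft_force: [0.5, 0.2, -1.3]
finger_gap: 0.0625
gripper_force: 43.9
```

```bash
python3 g.py 550 -142 60 72
```

```text
t 8.77 p [ 543.9 -129.4   97.9] yaw 71.6 tilt 0.25 gap 62.5 F [ 0.5  0.2 -1.3] T [-0.   -0.02  0.01] j [-13.  22. -13.  56.  -0.   5.]
tool x [-0.949  0.316  0.004] y [ 0.316  0.949 -0.001]
shift [ -9.9 -10.   37.9] turn z -0.44815031642986014
```

Call:
play_rows --commands '[[[-5, -3, 15], [0, 0, 0]], [[-6, -6, 30], [0, 0, 0]], [[-6, -6, 43], [0, 0, 0]], [[-6, -6, 43], [0, 0, 0]], [[-6, -6, 43], [0, 0, 0]], [[-6, -6, 43], [0, 0, 0]]]'

```text
time_s: 9.27
tool_pos: [0.5495, -0.1337, 0.0566]
eef_rot: [[-0.95, 0.311, -0.002], [0.311, 0.95, 0.0], [0.002, -0.0, -1.0]]
ft_force: [-0.2, 0.8, -1.3]
finger_gap: 0.0624
gripper_force: 43.9
```

```bash
python3 g.py 550 -142 40 72
```

```text
t 9.27 p [ 549.5 -133.7   56.6] yaw 71.9 tilt 0.09 gap 62.4 F [-0.2  0.8 -1.3] T [-0.04  0.04  0.01] j [-14.  24. -16.  50.  -0.   4.]
tool x [-0.95   0.311  0.002] y [ 0.311  0.95  -0.   ]
shift [-3.1 -7.7 16.6] turn z -0.14920540553521278
```

Call:
play_rows --commands '[[[-2, -4, 6], [0, 0, 0]], [[-3, -8, 12], [0, 0, 0]], [[-3, -8, 16], [0, 0, 0]], [[-3, -8, 18], [0, 0, 0]], [[-3, -8, 20], [0, 0, 0]], [[-3, -8, 21], [0, 0, 0]], [[-3, -8, 22], [0, 0, 0]], [[-3, -8, 23], [0, 0, 0]], [[-3, -8, 24], [0, 0, 0]], [[-3, -8, 24], [0, 0, 0]]]'

```text
time_s: 10.1
tool_pos: [0.5507, -0.1422, 0.0329]
eef_rot: [[-0.95, 0.311, -0.0], [0.311, 0.95, 0.0], [0.0, -0.0, -1.0]]
ft_force: [-0.1, -0.8, -0.8]
finger_gap: 0.0619
gripper_force: 43.9
```

```bash
python3 g.py 550 -142.5 30 72
```

```text
t 10.1 p [ 550.7 -142.2   32.9] yaw 71.9 tilt 0.01 gap 61.9 F [-0.1 -0.8 -0.8] T [-0.03  0.   -0.02] j [-14.  26. -17.  47.  -0.   4.]
tool x [-0.95   0.311  0.   ] y [ 0.311  0.95  -0.   ]
shift [ 0.5 -0.5  2.9] turn z -0.11333984071046643
```

Call:
play_rows --commands '[[[0, 0, 1], [0, 0, 0]], [[0, 0, 2], [0, 0, 0]], [[0, 0, 3], [0, 0, 0]], [[0, 0, 4], [0, 0, 0]], [[0, 0, 4], [0, 0, 0]]]'

```text
time_s: 10.52
tool_pos: [0.5506, -0.1422, 0.0288]
eef_rot: [[-0.95, 0.311, -0.0], [0.311, 0.95, 0.0], [0.0, -0.0, -1.0]]
ft_force: [0.0, -0.3, -1.2]
finger_gap: 0.0621
gripper_force: 43.9
```

Call:
play_rows --commands '[[[0, 0, 1], [0, 0, 0]], [[0, 0, 2], [0, 0, 0]], [[0, 0, 3], [0, 0, 0]], [[0, 0, 3], [0, 0, 0]]]'

```text
time_s: 10.85
tool_pos: [0.5505, -0.1422, 0.0258]
eef_rot: [[-0.95, 0.311, -0.0], [0.311, 0.95, 0.0], [0.0, -0.0, -1.0]]
ft_force: [0.9, -0.4, -0.9]
finger_gap: 0.0618
gripper_force: 43.9
```

Call:
play_rows --commands '[[[0, 0, 1.5], [0, 0, 0]], [[0, 0, 3], [0, 0, 0]], [[0, 0, 4.5], [0, 0, 0]], [[0, 0, 6], [0, 0, 0]], [[0, 0, 7.5], [0, 0, 0]], [[0, 0, 9], [0, 0, 0]], [[0, 0, 10], [0, 0, 0]], [[0, 0, 10], [0, 0, 0]]]'

```text
time_s: 11.52
tool_pos: [0.5504, -0.1422, 0.0157]
eef_rot: [[-0.95, 0.311, -0.001], [0.311, 0.95, 0.0], [0.001, -0.0, -1.0]]
ft_force: [0.6, -0.5, -1.6]
finger_gap: 0.0619
gripper_force: 43.9
```

Call:
play_rows --commands '[[[0, 0, 1.5], [0, 0, 0]], [[0, 0, 3], [0, 0, 0]], [[0, 0, 4.5], [0, 0, 0]], [[0, 0, 6], [0, 0, 0]], [[0, 0, 7.5], [0, 0, 0]], [[0, 0, 9], [0, 0, 0]], [[0, 0, 10], [0, 0, 0]], [[0, 0, 10], [0, 0, 0]]]'

```text
time_s: 12.18
tool_pos: [0.5505, -0.1422, 0.0057]
eef_rot: [[-0.95, 0.311, -0.0], [0.311, 0.95, 0.0], [0.0, -0.0, -1.0]]
ft_force: [0.4, -0.0, -1.1]
finger_gap: 0.062
gripper_force: 43.9
```

Call:
play_rows --commands '[[[0, 0, 1], [0, 0, 0]], [[0, 0, 2], [0, 0, 0]], [[0, 0, 3], [0, 0, 0]], [[0, 0, 4], [0, 0, 0]], [[0, 0, 5], [0, 0, 0]], [[0, 0, 6], [0, 0, 0]], [[0, 0, 6], [0, 0, 0]]]'

```text
time_s: 12.77
tool_pos: [0.5505, -0.1422, -0.0003]
eef_rot: [[-0.95, 0.311, -0.0], [0.311, 0.95, 0.0], [0.0, -0.0, -1.0]]
ft_force: [0.4, 0.0, -0.6]
finger_gap: 0.0618
gripper_force: 43.9
```

Call:
play_rows --commands '[[[0, 0, 1], [0, 0, 0]], [[0, 0, 2], [0, 0, 0]], [[0, 0, 3], [0, 0, 0]], [[0, 0, 4], [0, 0, 0]], [[0, 0, 4], [0, 0, 0]]]'

```text
time_s: 13.18
tool_pos: [0.5505, -0.1422, -0.0043]
eef_rot: [[-0.95, 0.311, -0.0], [0.311, 0.95, 0.0], [0.0, -0.0, -1.0]]
ft_force: [-0.5, -0.2, -0.7]
finger_gap: 0.062
gripper_force: 43.9
```

Call:
play_rows --commands '[[[0, 0, 1], [0, 0, 0]], [[0, 0, 2], [0, 0, 0]], [[0, 0, 3], [0, 0, 0]], [[0, 0, 4], [0, 0, 0]], [[0, 0, 4], [0, 0, 0]]]'

```text
time_s: 13.6
tool_pos: [0.5509, -0.1423, -0.0072]
eef_rot: [[-0.95, 0.311, 0.001], [0.311, 0.95, -0.0], [-0.001, 0.0, -1.0]]
ft_force: [-2.4, 0.6, 5.4]
finger_gap: 0.0622
gripper_force: 44.5
```

```bash
python3 g.py
python3 - <<'E'
from h import *
a=snapshot("scene")[:,:,::-1];b=snapshot("top")[:,:,::-1]
f=lambda im,u,v,w,h,k:cv2.resize(im[v:v+h,u:u+w],None,fx=k,fy=k,interpolation=cv2.INTER_CUBIC)
cv2.imwrite("pics/c7.png",np.hstack([f(a,345,245,80,80,5),f(b,330,205,80,80,5)]))
E
```

```text
t 13.6 p [ 550.9 -142.3   -7.2] yaw 71.9 tilt 0.04 gap 62.2 F [-2.4  0.6  5.4] T [-0.    0.31 -0.05] j [-14.  28. -20.  42.  -0.   4.]
tool x [-0.95   0.311 -0.001] y [0.311 0.95  0.   ]
```

View pics/c7.png

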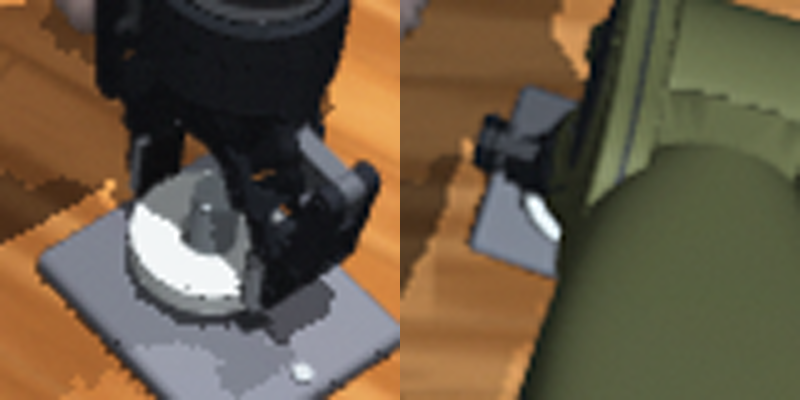

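The scene crop shows the ring round the rod, resting on the lifter. Next I'll push it down to the stop.

Call:
play_rows --commands '[[[0, 0, 1], [0, 0, 0]], [[0, 0, 2], [0, 0, 0]], [[0, 0, 3], [0, 0, 0]], [[0, 0, 4], [0, 0, 0]], [[0, 0, 5], [0, 0, 0]], [[0, 0, 6], [0, 0, 0]], [[0, 0, 6], [0, 0, 0]]]'

```text
time_s: 14.28
tool_pos: [0.5509, -0.1423, -0.0131]
eef_rot: [[-0.95, 0.311, 0.001], [0.311, 0.95, -0.0], [-0.001, 0.0, -1.0]]
ft_force: [-1.9, -0.1, 5.5]
finger_gap: 0.0624
gripper_force: 44.5
```

Call:
play_rows --commands '[[[0, 0, 1], [0, 0, 0]], [[0, 0, 2], [0, 0, 0]], [[0, 0, 3], [0, 0, 0]], [[0, 0, 3], [0, 0, 0]]]'

```text
time_s: 14.62
tool_pos: [0.5509, -0.1423, -0.0153]
eef_rot: [[-0.95, 0.311, 0.001], [0.311, 0.95, -0.0], [-0.001, 0.0, -1.0]]
ft_force: [-3.8, 1.3, 12.0]
finger_gap: 0.062
gripper_force: 45.0
```

Call:
play_rows --commands '[[[0, 0, 1], [0, 0, 0]], [[0, 0, 1.5], [0, 0, 0]], [[0, 0, 1.5], [0, 0, 0]]]'

```text
time_s: 14.87
tool_pos: [0.551, -0.1423, -0.0155]
eef_rot: [[-0.95, 0.311, 0.002], [0.311, 0.95, -0.0], [-0.002, 0.0, -1.0]]
ft_force: [-5.2, 1.4, 19.7]
finger_gap: 0.0618
gripper_force: 45.9
```

The ring is stiff at the stop, so it's home. I'll release it and rise.

Call:
play_rows --commands '[[[0, 0, -1.5], [0, 0, 0]], [[0, 0, -1.5], [0, 0, 0]], [[0, 0, -1.5], [0, 0, 0]], [[0, 0, -1.5], [0, 0, 0]], [[0, 0, -6], [0, 0, 0]], [[0, 0, -20], [0, 0, 0]], [[0, 0, -50], [0, 0, 0]], [[0, 0, -85], [0, 0, 0]], [[0, 0, -105], [0, 0, 0]], [[0, 0, -105], [0, 0, 0]]]' --grip -0.8

```text
time_s: 15.7
tool_pos: [0.5546, -0.1433, 0.0916]
eef_rot: [[-0.95, 0.311, 0.009], [0.311, 0.95, -0.002], [-0.009, 0.001, -1.0]]
ft_force: [0.6, -0.1, 0.3]
finger_gap: 0.0767
gripper_force: 0.0
```

```bash
python3 g.py 628 103.8 30 80
python3 - <<'E'
from h import *
im=snapshot("scene").astype(int);mn=im.min(2);m=((mn>110)&(im.max(2)-mn<60)).astype(np.uint8)
cs,_=cv2.findContours(m,cv2.RETR_EXTERNAL,cv2.CHAIN_APPROX_NONE)
for c in cs:
    u,v=c[:,0].mean(0)
    if 60<cv2.contourArea(c)<1500 and 300<u<460 and 200<v<350: 
        P=np.array([onz("scene",*x,.036)[:2]*1000 for x in c[:,0]],np.float32);print(u,v,cv2.minEnclosingCircle(P))
print(proj("scene",[.549,-.1425,.036]),proj("scene",[.549,-.1425,.046]))
E
```

```text
t 15.7 p [ 554.6 -143.3   91.6] yaw 71.9 tilt 0.52 gap 76.7 F [ 0.6 -0.1  0.3] T [ 0.   -0.04  0.07] j [-14.  23. -12.  55.  -0.   4.]
tool x [-0.95   0.311 -0.009] y [0.311 0.95  0.001]
shift [  7.7 257.6  61.7] turn z -8.122083456985138
366.36170212765956 239.06382978723406 ((659.3740234375, -27.74789047241211), 19.66145896911621)
312.3666666666667 229.56666666666666 ((609.8653564453125, 88.11290740966797), 30.57684326171875)
[385.42233433 294.97714266] [385.88932263 291.99944617]
```

Call:
play_rows --commands '[[[0, 15, 3], [0, 0, 0]], [[1, 45, 10], [0, 0, 0]], [[2, 80, 20], [0, 0, 0]], [[3, 115, 30], [0, 0, 0]], [[4, 150, 40], [0, 0, 0]], [[5, 185, 50], [0, 0, 0]], [[6, 220, 58], [0, 0, 0]], [[7, 245, 62], [0, 0, 0]], [[8, 258, 62], [0, 0, 0]], [[8, 258, 62], [0, 0, 0]], [[8, 258, 62], [0, 0, 0]]]' --grip -0.5

```text
time_s: 16.67
tool_pos: [0.6225, 0.1051, 0.0237]
eef_rot: [[-0.951, 0.31, -0.002], [0.31, 0.951, -0.001], [0.001, -0.002, -1.0]]
ft_force: [-0.3, -0.8, 0.1]
finger_gap: 0.0641
gripper_force: 0.0
```

```bash
python3 g.py 628 104 -34.5 72
```

```text
t 16.67 p [622.5 105.1  23.7] yaw 71.9 tilt 0.13 gap 64.1 F [-0.3 -0.8  0.1] T [-0.03 -0.02 -0.  ] j [10. 31. -8. 51. -0. 28.]
tool x [-0.951  0.31   0.001] y [ 0.31   0.951 -0.002]
shift [-5.7  0.8 58.1] turn z -0.07205881282652626
```

Call:
play_rows --commands '[[[-5.5, 1, 15], [0, 0, 0]], [[-5.5, 1, 30], [0, 0, 0]], [[-5.5, 1, 36], [0, 0, 0]], [[-5.5, 1, 40], [0, 0, 0]], [[-5.5, 1, 44], [0, 0, 0]], [[-5.5, 1, 48], [0, 0, 0]], [[-5.5, 1, 52], [0, 0, 0]], [[-5.5, 1, 54], [0, 0, 0]], [[-5.5, 1, 54], [0, 0, 0]]]'

```text
time_s: 17.42
tool_pos: [0.6286, 0.1046, -0.0298]
eef_rot: [[-0.95, 0.311, -0.0], [0.311, 0.95, -0.0], [0.0, -0.0, -1.0]]
ft_force: [-0.0, -0.1, -0.2]
finger_gap: 0.0639
gripper_force: 0.0
```

```bash
python3 g.py 628 104 -34.5 72
```

```text
t 17.42 p [628.6 104.6 -29.8] yaw 71.9 tilt 0.03 gap 63.9 F [-0.  -0.1 -0.2] T [-0.03 -0.01  0.  ] j [  9.  35. -11.  44.  -0.  28.]
tool x [-0.95   0.311  0.   ] y [ 0.311  0.95  -0.   ]
shift [ 0.4 -0.8  4.7] turn z -0.11726477504851118
```

Call:
play_rows --commands '[[[0, 0, 1.5], [0, 0, 0]], [[0, 0, 3], [0, 0, 0]], [[0, 0, 4.5], [0, 0, 0]], [[0, 0, 4.5], [0, 0, 0]]]'

```text
time_s: 17.75
tool_pos: [0.6287, 0.1047, -0.0342]
eef_rot: [[-0.95, 0.311, -0.0], [0.311, 0.95, -0.0], [0.0, -0.0, -1.0]]
ft_force: [-0.2, -0.2, 0.6]
finger_gap: 0.064
gripper_force: 0.0
```

Call:
play_rows --commands '[[[0, 0, 0], [0, 0, 0]], [[0, 0, 0], [0, 0, 0]], [[0, 0, 0], [0, 0, 0]], [[0, 0, 0], [0, 0, 0]]]' --grip 1

```text
time_s: 18.08
tool_pos: [0.6292, 0.1048, -0.0334]
eef_rot: [[-0.95, 0.311, 0.001], [0.311, 0.95, 0.0], [-0.001, 0.0, -1.0]]
ft_force: [-1.4, -0.3, 3.9]
finger_gap: 0.0516
gripper_force: 41.9
```

Call:
play_rows --commands '[[[0, 0, -5], [0, 0, 0]], [[0, 0, -20], [0, 0, 0]], [[0, 0, -50], [0, 0, 0]], [[0, 0, -85], [0, 0, 0]], [[0, 0, -115], [0, 0, 0]], [[0, 0, -125], [0, 0, 0]], [[0, 0, -125], [0, 0, 0]], [[0, 0, -125], [0, 0, 0]]]'

```text
time_s: 18.75
tool_pos: [0.6288, 0.1047, 0.0907]
eef_rot: [[-0.95, 0.311, 0.0], [0.311, 0.95, 0.0], [-0.0, 0.0, -1.0]]
ft_force: [0.2, 0.5, -1.2]
finger_gap: 0.0511
gripper_force: 41.9
```

```bash
python3 g.py 551 -142.3 60 72;python3 - <<'E'
from h import *
im=snapshot("scene").astype(int);mn=im.min(2);m=((mn>85)&(im.max(2)-mn<45)).astype(np.uint8)
cs,_=cv2.findContours(m,cv2.RETR_EXTERNAL,cv2.CHAIN_APPROX_NONE)
p=proj("scene",[.628,.104,.145]);print(p)
for c in cs:
    u,v=c[:,0].mean(0)
    if cv2.contourArea(c)>60 and abs(u-p[0])<30 and abs(v-p[1])<30: 
        P=np.array([onz("scene",*x,.14)[:2]*1000 for x in c[:,0]],np.float32);print(u,v,cv2.minEnclosingCircle(P))
E
```

```text
t 18.75 p [628.8 104.7  90.7] yaw 71.9 tilt 0.01 gap 51.1 F [ 0.2  0.5 -1.2] T [-0.03  0.    0.03] j [ 9. 29. -2. 59. -0. 28.]
tool x [-0.95   0.311 -0.   ] y [0.311 0.95  0.   ]
shift [  -2.8 -258.9   30.7] turn z -0.12023591189117155
[310.59572233 185.89742225]
307.3484848484849 189.3030303030303 ((624.79931640625, 101.5052261352539), 32.697120666503906)
288.4347826086956 167.9891304347826 ((657.0317993164062, 186.55172729492188), 63.95614242553711)
```

Call:
play_rows --commands '[[[0, -15, 0], [0, 0, 0]], [[0, -45, 0], [0, 0, 0]], [[-1, -80, 4], [0, 0, 0]], [[-1, -115, 9], [0, 0, 0]], [[-2, -150, 14], [0, 0, 0]], [[-2, -185, 19], [0, 0, 0]], [[-3, -220, 24], [0, 0, 0]], [[-3, -245, 29], [0, 0, 0]], [[-3, -259, 31], [0, 0, 0]], [[-3, -259, 31], [0, 0, 0]], [[-3, -259, 31], [0, 0, 0]], [[-3, -259, 31], [0, 0, 0]]]'

```text
time_s: 19.8
tool_pos: [0.5512, -0.1415, 0.0595]
eef_rot: [[-0.951, 0.31, -0.001], [0.31, 0.951, 0.001], [0.001, 0.001, -1.0]]
ft_force: [0.5, -0.2, -0.6]
finger_gap: 0.0511
gripper_force: 41.9
```

```bash
python3 g.py 551 -142.3 42 72
```

```text
t 19.8 p [ 551.2 -141.5   59.5] yaw 71.9 tilt 0.06 gap 51.1 F [ 0.5 -0.2 -0.6] T [ 0.02 -0.01 -0.03] j [-14.  24. -15.  51.   0.   4.]
tool x [-0.951  0.31   0.001] y [0.31  0.951 0.001]
shift [-0.1 -0.8 17.5] turn z -0.08220946449696953
```

Call:
play_rows --commands '[[[0, -0.5, 5], [0, 0, 0]], [[0, -0.5, 11], [0, 0, 0]], [[0, -0.5, 15], [0, 0, 0]], [[0, -0.5, 18], [0, 0, 0]], [[0, -0.5, 20], [0, 0, 0]], [[0, -0.5, 22], [0, 0, 0]], [[0, -0.5, 23], [0, 0, 0]], [[0, -0.5, 24], [0, 0, 0]], [[0, -0.5, 25], [0, 0, 0]], [[0, -0.5, 25], [0, 0, 0]]]'

```text
time_s: 20.63
tool_pos: [0.551, -0.143, 0.035]
eef_rot: [[-0.95, 0.311, 0.0], [0.311, 0.95, -0.0], [-0.0, 0.0, -1.0]]
ft_force: [0.3, -0.3, -0.9]
finger_gap: 0.0511
gripper_force: 41.9
```

Call:
play_rows --commands '[[[0, 0, 1], [0, 0, 0]], [[0, 0, 2], [0, 0, 0]], [[0, 0, 3], [0, 0, 0]], [[0, 0, 3], [0, 0, 0]]]'

```text
time_s: 20.97
tool_pos: [0.5509, -0.1429, 0.0318]
eef_rot: [[-0.95, 0.311, -0.0], [0.311, 0.95, 0.0], [0.0, -0.0, -1.0]]
ft_force: [0.4, -0.5, 0.1]
finger_gap: 0.0509
gripper_force: 41.9
```

Call:
play_rows --commands '[[[0, 0, 2], [0, 0, 0]], [[0, 0, 4], [0, 0, 0]], [[0, 0, 6], [0, 0, 0]], [[0, 0, 8], [0, 0, 0]], [[0, 0, 10], [0, 0, 0]], [[0, 0, 12], [0, 0, 0]], [[0, 0, 12], [0, 0, 0]]]'

```text
time_s: 21.55
tool_pos: [0.5506, -0.1428, 0.0194]
eef_rot: [[-0.95, 0.311, -0.001], [0.311, 0.95, 0.0], [0.001, -0.0, -1.0]]
ft_force: [-0.5, 0.0, -0.1]
finger_gap: 0.0515
gripper_force: 41.9
```

Call:
play_rows --commands '[[[0, 0, 2], [0, 0, 0]], [[0, 0, 4], [0, 0, 0]], [[0, 0, 6], [0, 0, 0]], [[0, 0, 8], [0, 0, 0]], [[0, 0, 10], [0, 0, 0]], [[0, 0, 12], [0, 0, 0]], [[0, 0, 12], [0, 0, 0]]]'

```text
time_s: 22.13
tool_pos: [0.5507, -0.1428, 0.0075]
eef_rot: [[-0.95, 0.311, -0.001], [0.311, 0.95, 0.0], [0.001, -0.0, -1.0]]
ft_force: [0.2, -0.4, -1.2]
finger_gap: 0.0509
gripper_force: 41.9
```

Call:
play_rows --commands '[[[0, 0, 1], [0, 0, 0]], [[0, 0, 2], [0, 0, 0]], [[0, 0, 3], [0, 0, 0]], [[0, 0, 4], [0, 0, 0]], [[0, 0, 5], [0, 0, 0]], [[0, 0, 5], [0, 0, 0]]]'

```text
time_s: 22.63
tool_pos: [0.5509, -0.1428, 0.0028]
eef_rot: [[-0.95, 0.311, -0.0], [0.311, 0.95, 0.0], [0.0, 0.0, -1.0]]
ft_force: [-0.2, -0.1, -0.8]
finger_gap: 0.0513
gripper_force: 41.9
```

Call:
play_rows --commands '[[[0, 0, 1], [0, 0, 0]], [[0, 0, 2], [0, 0, 0]], [[0, 0, 2], [0, 0, 0]]]'

```text
time_s: 22.88
tool_pos: [0.5512, -0.143, 0.0024]
eef_rot: [[-0.95, 0.311, 0.001], [0.311, 0.95, -0.0], [-0.001, 0.0, -1.0]]
ft_force: [-3.2, 1.3, 8.8]
finger_gap: 0.0513
gripper_force: 42.8
```

Call:
play_rows --commands '[[[0, 0, 1], [0, 0, 0]], [[0, 0, 1], [0, 0, 0]], [[0, 0, 1], [0, 0, 0]]]'

```text
time_s: 23.13
tool_pos: [0.5513, -0.143, 0.0023]
eef_rot: [[-0.95, 0.311, 0.001], [0.311, 0.95, -0.0], [-0.001, -0.0, -1.0]]
ft_force: [-3.9, 1.0, 14.0]
finger_gap: 0.051
gripper_force: 43.4
```

The middle ring is home: the z matches (2.4) and it's stiff. I'll release it.

Call:
play_rows --commands '[[[0, 0, -2], [0, 0, 0]], [[0, 0, -2], [0, 0, 0]], [[0, 0, -2], [0, 0, 0]], [[0, 0, -2], [0, 0, 0]], [[0, 0, -6], [0, 0, 0]], [[0, 0, -20], [0, 0, 0]], [[0, 0, -50], [0, 0, 0]], [[0, 0, -80], [0, 0, 0]], [[0, 0, -90], [0, 0, 0]], [[0, 0, -90], [0, 0, 0]], [[0, 0, -90], [0, 0, 0]]]' --grip -0.65

```text
time_s: 24.05
tool_pos: [0.5513, -0.143, 0.09]
eef_rot: [[-0.95, 0.311, 0.001], [0.311, 0.95, -0.0], [-0.001, 0.0, -1.0]]
ft_force: [-0.6, 0.2, -0.3]
finger_gap: 0.0703
gripper_force: 0.0
```

```bash
python3 g.py 417 121 30 72
```

```text
t 24.05 p [ 551.3 -143.    90. ] yaw 71.9 tilt 0.05 gap 70.3 F [-0.6  0.2 -0.3] T [ 0.03  0.01 -0.02] j [-15.  23. -12.  55.   0.   4.]
tool x [-0.95   0.311 -0.001] y [0.311 0.95  0.   ]
shift [209.8 209.1  59.9] turn z -0.12123130662786252
```

```bash
python3 g.py 417.4 113 30 120
```

```text
t 24.05 p [ 551.3 -143.    90. ] yaw 71.9 tilt 0.05 gap 70.3 F [-0.6  0.2 -0.3] T [ 0.03  0.01 -0.02] j [-15.  23. -12.  55.   0.   4.]
tool x [-0.95   0.311 -0.001] y [0.311 0.95  0.   ]
shift [207.  201.6  59.9] turn z -48.12123130662786
```

Call:
play_rows --commands '[[[12, 12, 0], [0, 0, -4]], [[36, 36, 4], [0, 0, -9]], [[60, 60, 10], [0, 0, -14]], [[85, 84, 18], [0, 0, -20]], [[110, 108, 26], [0, 0, -26]], [[135, 132, 34], [0, 0, -32]], [[160, 156, 42], [0, 0, -38]], [[180, 178, 50], [0, 0, -43]], [[198, 194, 56], [0, 0, -47]], [[207, 202, 60], [0, 0, -48]], [[207, 202, 60], [0, 0, -48]], [[207, 202, 60], [0, 0, -48]]]' --grip -0.3

```text
time_s: 25.05
tool_pos: [0.4152, 0.1132, 0.0285]
eef_rot: [[-0.866, -0.499, -0.003], [-0.499, 0.866, -0.001], [0.004, 0.0, -1.0]]
ft_force: [-1.0, -0.5, -1.2]
finger_gap: 0.0553
gripper_force: 0.0
```

```bash
python3 g.py 417.4 113 -28 120; python3 m.py | head -4
```

```text
t 25.05 p [415.2 113.2  28.5] yaw 119.9 tilt 0.21 gap 55.3 F [-1.  -0.5 -1.2] T [-0.03 -0.04 -0.04] j [ 15.  14. -36.  40.  -0. -15.]
tool x [-0.866 -0.499  0.004] y [-0.499  0.866  0.   ]
shift [-2.  -1.3 56.5] turn z -0.05338805114791967
top
[232. 212.] [634, 233] [633.  235.3] 44
[326. 205.] [659, -30] [657.6 -30.3] 52
scene
```

Call:
play_rows --commands '[[[-1, -1, 15], [0, 0, 0]], [[-1, -1, 30], [0, 0, 0]], [[-1, -1, 37], [0, 0, 0]], [[-1, -1, 42], [0, 0, 0]], [[-1, -1, 47], [0, 0, 0]], [[-1, -1, 52], [0, 0, 0]], [[-1, -1, 56], [0, 0, 0]], [[-1, -1, 58], [0, 0, 0]], [[-1, -1, 58], [0, 0, 0]]]'

```text
time_s: 25.9
tool_pos: [0.4183, 0.113, -0.0283]
eef_rot: [[-0.867, -0.498, -0.0], [-0.498, 0.867, -0.0], [0.0, 0.0, -1.0]]
ft_force: [0.9, -0.6, -0.3]
finger_gap: 0.0557
gripper_force: 0.0
```

```bash
python3 g.py 417.4 113 -30 120
```

```text
t 25.9 p [418.3 113.  -28.3] yaw 119.9 tilt 0.03 gap 55.7 F [ 0.9 -0.6 -0.3] T [ 0.01  0.04 -0.  ] j [ 15.  19. -40.  30.  -0. -15.]
tool x [-0.867 -0.498  0.   ] y [-0.498  0.867  0.   ]
shift [0.8 0.4 1.7] turn z -0.11940914207013975
```

Call:
play_rows --commands '[[[0, 0, 0], [0, 0, 0]], [[0, 0, 0], [0, 0, 0]], [[0, 0, 0], [0, 0, 0]], [[0, 0, 0], [0, 0, 0]]]' --grip 1

```text
time_s: 26.23
tool_pos: [0.4186, 0.1131, -0.0271]
eef_rot: [[-0.867, -0.498, 0.001], [-0.498, 0.867, -0.0], [-0.001, -0.0, -1.0]]
ft_force: [-2.8, -1.5, 8.3]
finger_gap: 0.0382
gripper_force: 39.6
```

```bash
python3 g.py 417.4 113 -30 120
```

```text
t 26.23 p [418.6 113.1 -27.1] yaw 119.9 tilt 0.04 gap 38.2 F [-2.8 -1.5  8.3] T [-0.13  0.41  0.03] j [ 15.  19. -40.  30.  -0. -15.]
tool x [-0.867 -0.498 -0.001] y [-0.498  0.867 -0.   ]
shift [1.1 0.5 2.9] turn z -0.1090793679038029
```

Call:
play_rows --commands '[[[0, 0, -3], [0, 0, 0]], [[0, 0, -10], [0, 0, 0]], [[0, 0, -25], [0, 0, 0]], [[0, 0, -40], [0, 0, 0]], [[0, 0, -40], [0, 0, 0]], [[0, 0, -40], [0, 0, 0]]]'

```text
time_s: 26.73
tool_pos: [0.4197, 0.1135, 0.013]
eef_rot: [[-0.867, -0.498, 0.003], [-0.498, 0.867, 0.001], [-0.003, -0.001, -1.0]]
ft_force: [-0.3, 0.0, 1.0]
finger_gap: -0.0001
gripper_force: 0.0
```

```bash
python3 g.py
python3 - <<'E'
from h import *
a=snapshot("scene")[:,:,::-1];b=snapshot("top")[:,:,::-1]
f=lambda im,u,v,w,h,k:cv2.resize(im[v:v+h,u:u+w],None,fx=k,fy=k,interpolation=cv2.INTER_CUBIC)
cv2.imwrite("pics/c8.png",np.hstack([f(a,215,230,70,70,5.7),f(b,240,255,70,70,5.7)]))
im=a.astype(int);mn=im.min(2);m=((mn>85)&(im.max(2)-mn<45)).astype(np.uint8)
cs,_=cv2.findContours(m,cv2.RETR_EXTERNAL,cv2.CHAIN_APPROX_NONE)
for c in cs:
    u,v=c[:,0].mean(0)
    if cv2.contourArea(c)>20 and 215<u<285 and 225<v<300: print(cv2.boundingRect(c),cv2.fitEllipse(c))
for z in(.047,.054): print(proj("scene",[.426,.118,z]),proj("top",[.426,.118,z]))
E
```

```text
t 26.73 p [419.7 113.5  13. ] yaw 119.9 tilt 0.16 gap -0.1 F [-0.3  0.   1. ] T [-0.02  0.    0.04] j [ 15.  16. -37.  37.   0. -15.]
tool x [-0.867 -0.498 -0.003] y [-0.498  0.867 -0.001]
(237, 273, 21, 19) ((247.46112060546875, 281.701171875), (16.134071350097656, 20.637157440185547), 95.12548828125)
[247.29526306 271.19098416] [271.12163974 286.5219656 ]
[246.92577828 269.03433488] [270.88679086 286.60182237]
```

View pics/c8.png

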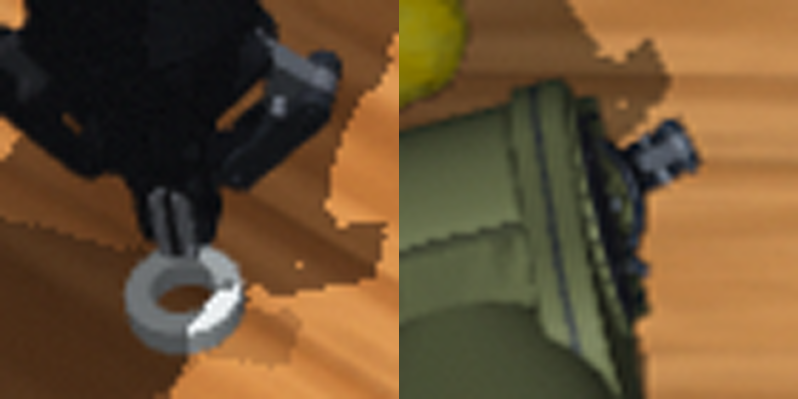

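The ring slipped out and now lies slightly shifted, at scene (247,282). I'll press the shut fingers on bare table to find the true tip height, and remeasure the ring.

Call:
play_rows --commands '[[[25, 0, 0], [0, 0, 0]], [[50, 0, 0], [0, 0, 0]], [[60, 0, 0], [0, 0, 0]], [[60, 0, 10], [0, 0, 0]], [[60, 0, 20], [0, 0, 0]], [[60, 0, 25], [0, 0, 0]], [[60, 0, 28], [0, 0, 0]], [[60, 0, 28], [0, 0, 0]]]'

```text
time_s: 27.5
tool_pos: [0.3661, 0.0832, -0.0167]
eef_rot: [[-0.867, -0.498, -0.001], [-0.498, 0.867, -0.0], [0.001, 0.001, -1.0]]
ft_force: [0.5, 0.4, -0.9]
finger_gap: 0.0002
gripper_force: 0.0
```

```bash
python3 g.py
python3 - <<'E'
from h import *
for n,z,q in(("scene",.014,(247,280)),("top",.014,(272,287))):
    im=snapshot(n).astype(int);mn=im.min(2);m=((mn>75)&(im.max(2)-mn<45)).astype(np.uint8)
    cs,_=cv2.findContours(m,cv2.RETR_EXTERNAL,cv2.CHAIN_APPROX_NONE)
    for c in cs:
        u,v=c[:,0].mean(0)
        if cv2.contourArea(c)>20 and abs(u-q[0])<20 and abs(v-q[1])<20:
            P=np.array([onz(n,*x,z)[:2]*1000 for x in c[:,0]],np.float32);print(n,cv2.boundingRect(c),cv2.minEnclosingCircle(P),P.mean(0))
# shut tip offset from two pictures (both yaw 120)
A=[];B=[]
for (u,v),r in(((212,214.4),(.5174,.3112,-.005)),((245.7,273.9),(.4197,.1135,.013))):
    o,d=ray("scene",u,v);d/=np.linalg.norm(d);M=np.eye(3)-np.outer(d,d);A.append(M);B.append(M@(o-np.array(r)))
    for z in(.015,.02,.025,.03,.033): print(z,((onz("scene",u,v,r[2]+z)-r)*1000).round(1))
print(np.linalg.lstsq(np.vstack(A),np.hstack(B),rcond=None)[0]*1000)
E
```

```text
t 27.5 p [366.1  83.2 -16.7] yaw 119.9 tilt 0.09 gap 0.2 F [ 0.5  0.4 -0.9] T [-0.07 -0.01 -0.01] j [ 13.  14. -47.  29.   0. -17.]
tool x [-0.867 -0.498  0.001] y [-0.498  0.867  0.001]
scene (257, 272, 12, 8) ((454.0805358886719, 105.67993927001953), 14.936345100402832) [453.69815 104.71275]
top (263, 280, 16, 16) ((421.8021545410156, 123.54340362548828), 22.60687255859375) [421.77026 123.35431]
0.015 [11.2 15.8 15. ]
0.02 [ 8.  11.5 20. ]
0.025 [ 4.8  7.2 25. ]
0.03 [ 1.5  3.  30. ]
0.033 [-0.4  0.4 33. ]
0.015 [ 9.3 14.3 15. ]
0.02 [ 6.6 11.2 20. ]
0.025 [ 3.9  8.  25. ]
0.03 [ 1.1  4.9 30. ]
0.033 [-0.5  3.  33. ]
[ 5.58907524  9.23895058 22.82530071]
```

Call:
play_rows --commands '[[[0, 0, 1], [0, 0, 0]], [[0, 0, 2], [0, 0, 0]], [[0, 0, 3], [0, 0, 0]], [[0, 0, 4], [0, 0, 0]], [[0, 0, 5], [0, 0, 0]], [[0, 0, 5], [0, 0, 0]]]'

```text
time_s: 28.1
tool_pos: [0.3663, 0.0832, -0.0211]
eef_rot: [[-0.867, -0.498, -0.0], [-0.498, 0.867, -0.0], [0.0, 0.0, -1.0]]
ft_force: [-0.9, 0.8, -0.6]
finger_gap: -0.0003
gripper_force: 0.0
```

Call:
play_rows --commands '[[[0, 0, 1], [0, 0, 0]], [[0, 0, 2], [0, 0, 0]], [[0, 0, 3], [0, 0, 0]], [[0, 0, 4], [0, 0, 0]], [[0, 0, 4], [0, 0, 0]]]'

```text
time_s: 28.52
tool_pos: [0.3663, 0.0832, -0.0252]
eef_rot: [[-0.867, -0.498, -0.0], [-0.498, 0.867, -0.0], [0.0, 0.0, -1.0]]
ft_force: [-0.4, 0.1, 0.2]
finger_gap: 0.0003
gripper_force: 0.0
```

Call:
play_rows --commands '[[[0, 0, 1], [0, 0, 0]], [[0, 0, 2], [0, 0, 0]], [[0, 0, 3], [0, 0, 0]], [[0, 0, 3], [0, 0, 0]]]'

```text
time_s: 28.85
tool_pos: [0.3663, 0.0832, -0.0282]
eef_rot: [[-0.867, -0.498, -0.0], [-0.498, 0.867, -0.0], [0.0, 0.0, -1.0]]
ft_force: [-0.2, 0.1, 0.6]
finger_gap: 0.0002
gripper_force: 0.0
```

Call:
play_rows --commands '[[[0, 0, 1], [0, 0, 0]], [[0, 0, 2], [0, 0, 0]], [[0, 0, 3], [0, 0, 0]], [[0, 0, 3], [0, 0, 0]]]'

```text
time_s: 29.18
tool_pos: [0.3663, 0.0832, -0.0312]
eef_rot: [[-0.867, -0.498, -0.0], [-0.498, 0.867, -0.0], [0.0, 0.0, -1.0]]
ft_force: [1.0, 0.1, -0.3]
finger_gap: -0.0005
gripper_force: 0.0
```

Call:
play_rows --commands '[[[0, 0, 1], [0, 0, 0]], [[0, 0, 2], [0, 0, 0]], [[0, 0, 3], [0, 0, 0]], [[0, 0, 3], [0, 0, 0]]]'

```text
time_s: 29.52
tool_pos: [0.3663, 0.0832, -0.0342]
eef_rot: [[-0.867, -0.498, -0.0], [-0.498, 0.867, -0.0], [0.0, 0.0, -1.0]]
ft_force: [0.7, 0.3, -0.0]
finger_gap: 0.0004
gripper_force: 0.0
```

Call:
play_rows --commands '[[[0, 0, 1], [0, 0, 0]], [[0, 0, 2], [0, 0, 0]], [[0, 0, 3], [0, 0, 0]], [[0, 0, 3], [0, 0, 0]]]'

```text
time_s: 29.85
tool_pos: [0.3663, 0.0832, -0.0372]
eef_rot: [[-0.867, -0.498, -0.0], [-0.498, 0.867, -0.0], [0.0, 0.0, -1.0]]
ft_force: [-0.8, 0.2, 0.1]
finger_gap: -0.0
gripper_force: 0.0
```

Call:
play_rows --commands '[[[0, 0, 1], [0, 0, 0]], [[0, 0, 2], [0, 0, 0]], [[0, 0, 3], [0, 0, 0]], [[0, 0, 3], [0, 0, 0]]]'

```text
time_s: 30.18
tool_pos: [0.3667, 0.0832, -0.0384]
eef_rot: [[-0.867, -0.498, 0.001], [-0.498, 0.867, 0.0], [-0.001, -0.0, -1.0]]
ft_force: [-4.7, -1.6, 27.0]
finger_gap: 0.0001
gripper_force: 13.6
```

Call:
play_rows --commands '[[[0, 0, 1], [0, 0, 0]], [[0, 0, 2], [0, 0, 0]], [[0, 0, 3], [0, 0, 0]], [[0, 0, 3], [0, 0, 0]]]'

```text
time_s: 30.52
tool_pos: [0.3668, 0.0832, -0.0386]
eef_rot: [[-0.867, -0.498, 0.002], [-0.498, 0.867, 0.0], [-0.002, -0.001, -1.0]]
ft_force: [-15.4, -3.9, 73.7]
finger_gap: -0.0001
gripper_force: 36.1
```

```bash
python3 g.py
python3 - <<'E'
from h import *
s=arm.read_state();p=np.array(s["tool_pos"])
a=snapshot("scene").astype(int)
for z in(0,.01): print(proj("scene",[p[0],p[1],z]))
# dark gripper lowest pixels near there
u,v=proj("scene",[p[0],p[1],0]);u=int(u)
m=(a.max(2)<60)
for uu in range(u-16,u+17,2):
    col=np.where(m[int(v)-40:int(v)+25,uu])[0]; print(uu,(col.max()+int(v)-40) if len(col) else None,end="; ")
E
```

```text
t 30.52 p [366.8  83.2 -38.6] yaw 119.9 tilt 0.11 gap -0.1 F [-15.4  -3.9  73.7] T [-0.8   3.24  0.  ] j [ 13.  16. -49.  25.  -0. -17.]
tool x [-0.867 -0.498 -0.002] y [-0.498  0.867 -0.001]
[243.15271402 311.67748267]
[242.58769573 308.84672891]
227 301; 229 301; 231 300; 233 303; 235 308; 237 311; 239 302; 241 311; 243 304; 245 310; 247 311; 249 310; 251 303; 253 303; 255 302; 257 301; 259 299;
```

The table is at reading −38.4 with the fingers shut, so tip height is reading + 38. The last grasp was simply too shallow. I'll back off now and regrasp deeper.

Call:
play_rows --commands '[[[0, 0, -8], [0, 0, 0]], [[0, 0, -30], [0, 0, 0]], [[0, 0, -60], [0, 0, 0]], [[0, 0, -70], [0, 0, 0]], [[-20, 5, -70], [0, 0, 0]], [[-45, 8, -70], [0, 0, 0]], [[-65, 8, -70], [0, 0, 0]], [[-69, 8, -70], [0, 0, 0]], [[-69, 8, -70], [0, 0, 0]], [[-69, 8, -70], [0, 0, 0]]]' --grip -0.3

```text
time_s: 31.4
tool_pos: [0.4208, 0.124, 0.0265]
eef_rot: [[-0.867, -0.498, -0.002], [-0.498, 0.867, -0.001], [0.002, 0.0, -1.0]]
ft_force: [0.0, -0.7, 0.6]
finger_gap: 0.0559
gripper_force: 0.0
```

```bash
python3 g.py 422.5 123.5 -24 120
```

```text
t 31.4 p [420.8 124.   26.5] yaw 119.9 tilt 0.14 gap 55.9 F [ 0.  -0.7  0.6] T [-0.02  0.02  0.  ] j [ 16.  15. -35.  40.  -0. -13.]
tool x [-0.867 -0.498  0.002] y [-0.498  0.867  0.   ]
shift [-1.3 -1.3 50.5] turn z -0.11314136166618027
```

Call:
play_rows --commands '[[[0, -1, 15], [0, 0, 0]], [[0, -1, 30], [0, 0, 0]], [[0, -1, 40], [0, 0, 0]], [[0, -1, 46], [0, 0, 0]], [[0, -1, 50], [0, 0, 0]], [[0, -1, 53], [0, 0, 0]], [[0, -1, 56], [0, 0, 0]], [[0, -1, 59], [0, 0, 0]], [[0, -1, 62], [0, 0, 0]], [[0, -1, 63], [0, 0, 0]], [[0, -1, 63], [0, 0, 0]]]'

```text
time_s: 32.32
tool_pos: [0.4227, 0.1236, -0.0361]
eef_rot: [[-0.867, -0.498, -0.0], [-0.498, 0.867, -0.0], [0.0, 0.0, -1.0]]
ft_force: [-0.4, 0.0, 0.5]
finger_gap: 0.0555
gripper_force: 0.0
```

```bash
python3 g.py 422.5 123.5 -38 120
```

```text
t 32.32 p [422.7 123.6 -36.1] yaw 119.9 tilt 0.02 gap 55.5 F [-0.4  0.   0.5] T [-0.05  0.01 -0.  ] j [ 16.  20. -40.  29.  -0. -14.]
tool x [-0.867 -0.498  0.   ] y [-0.498  0.867  0.   ]
shift [ 0.2 -0.   1.9] turn z -0.11738556750509588
```

Call:
play_rows --commands '[[[0, 0, 1.5], [0, 0, 0]], [[0, 0, 3], [0, 0, 0]], [[0, 0, 3], [0, 0, 0]]]'

```text
time_s: 32.57
tool_pos: [0.4227, 0.1236, -0.0391]
eef_rot: [[-0.867, -0.498, -0.0], [-0.498, 0.867, -0.0], [0.0, 0.0, -1.0]]
ft_force: [-0.7, 0.1, -0.4]
finger_gap: 0.0554
gripper_force: 0.0
```

Call:
play_rows --commands '[[[0, 0, 0], [0, 0, 0]], [[0, 0, 0], [0, 0, 0]], [[0, 0, 0], [0, 0, 0]], [[0, 0, 0], [0, 0, 0]]]' --grip 1

```text
time_s: 32.9
tool_pos: [0.4228, 0.1237, -0.0386]
eef_rot: [[-0.867, -0.498, 0.0], [-0.498, 0.867, 0.0], [-0.0, 0.0, -1.0]]
ft_force: [-1.3, 0.2, 5.9]
finger_gap: 0.0425
gripper_force: 40.0
```

Call:
play_rows --commands '[[[0, 0, -3], [0, 0, 0]], [[0, 0, -10], [0, 0, 0]], [[0, 0, -25], [0, 0, 0]], [[0, 0, -50], [0, 0, 0]], [[0, 0, -85], [0, 0, 0]], [[0, 0, -110], [0, 0, 0]], [[0, 0, -110], [0, 0, 0]], [[0, 0, -110], [0, 0, 0]]]'

```text
time_s: 33.57
tool_pos: [0.4246, 0.1242, 0.0727]
eef_rot: [[-0.867, -0.498, 0.004], [-0.498, 0.867, 0.001], [-0.004, -0.001, -1.0]]
ft_force: [0.7, -0.9, -0.9]
finger_gap: 0.0426
gripper_force: 40.7
```

```bash
python3 g.py 551 -142.6 71 72
```

```text
t 33.57 p [424.6 124.2  72.7] yaw 119.9 tilt 0.26 gap 42.6 F [ 0.7 -0.9 -0.9] T [-0.01 -0.04 -0.02] j [ 16.  12. -31.  46.  -0. -14.]
tool x [-0.867 -0.498 -0.004] y [-0.498  0.867 -0.001]
shift [  23.3 -294.3    1.9] turn z 47.87867856721829
```

Call:
play_rows --commands '[[[1, -14, 0], [0, 0, 4]], [[4, -44, 0], [0, 0, 9]], [[6, -76, 0], [0, 0, 14]], [[9, -110, 0], [0, 0, 20]], [[11, -144, 0], [0, 0, 26]], [[14, -178, 0], [0, 0, 32]], [[17, -212, 0], [0, 0, 38]], [[19, -244, 0], [0, 0, 43]], [[21, -272, 0], [0, 0, 47]], [[23, -294, 0], [0, 0, 48]], [[23, -294, 2], [0, 0, 48]], [[23, -294, 2], [0, 0, 48]]]'

```text
time_s: 34.57
tool_pos: [0.5481, -0.1433, 0.0669]
eef_rot: [[-0.95, 0.313, -0.003], [0.313, 0.95, 0.001], [0.004, 0.0, -1.0]]
ft_force: [-0.8, 0.5, -0.2]
finger_gap: 0.0425
gripper_force: 40.8
```

Call:
play_rows --commands '[[[0, 0, 4], [0, 0, 0]], [[0, 0, 10], [0, 0, 0]], [[0, 0, 14], [0, 0, 0]], [[0, 0, 14], [0, 0, 0]], [[0, 0, 14], [0, 0, 0]]]'

```text
time_s: 34.98
tool_pos: [0.5486, -0.1418, 0.0545]
eef_rot: [[-0.951, 0.31, -0.001], [0.31, 0.951, 0.0], [0.001, -0.0, -1.0]]
ft_force: [-0.4, -0.1, 0.5]
finger_gap: 0.042
gripper_force: 40.8
```

```bash
python3 g.py 550.6 -142.4 38 72
```

```text
t 34.98 p [ 548.6 -141.8   54.5] yaw 71.9 tilt 0.08 gap 42.0 F [-0.4 -0.1  0.5] T [ 0.02  0.   -0.05] j [-14.  24. -16.  50.   0.   4.]
tool x [-0.951  0.31   0.001] y [ 0.31   0.951 -0.   ]
shift [-2.1  0.1 16.5] turn z -0.05763105689709391
```

Call:
play_rows --commands '[[[-2, 0, 5], [0, 0, 0]], [[-2, 0, 11], [0, 0, 0]], [[-2, 0, 16], [0, 0, 0]], [[-2, 0, 18], [0, 0, 0]], [[-2, 0, 19], [0, 0, 0]], [[-2, 0, 20], [0, 0, 0]], [[-2, 0, 21], [0, 0, 0]], [[-2, 0, 22], [0, 0, 0]], [[-2, 0, 22], [0, 0, 0]]]'

```text
time_s: 35.73
tool_pos: [0.5512, -0.1434, 0.0329]
eef_rot: [[-0.95, 0.311, -0.0], [0.311, 0.95, 0.0], [0.0, 0.0, -1.0]]
ft_force: [-0.4, 0.1, -1.7]
finger_gap: 0.0424
gripper_force: 40.8
```

Call:
play_rows --commands '[[[0, 0, 1], [0, 0, 0]], [[0, 0, 2], [0, 0, 0]], [[0, 0, 2], [0, 0, 0]]]'

```text
time_s: 35.98
tool_pos: [0.5511, -0.1433, 0.0309]
eef_rot: [[-0.95, 0.311, -0.0], [0.311, 0.95, 0.0], [0.0, -0.0, -1.0]]
ft_force: [-0.0, 0.1, -0.8]
finger_gap: 0.0421
gripper_force: 40.8
```

Bottom at about 69.5 mm, already below the rod top and free. Continuing to home, expected at a reading of about 12.

Call:
play_rows --commands '[[[0, 0, 1], [0, 0, 0]], [[0, 0, 2], [0, 0, 0]], [[0, 0, 3], [0, 0, 0]], [[0, 0, 4], [0, 0, 0]], [[0, 0, 4], [0, 0, 0]]]'

```text
time_s: 36.4
tool_pos: [0.551, -0.1433, 0.0267]
eef_rot: [[-0.95, 0.311, -0.0], [0.311, 0.95, 0.0], [0.0, -0.0, -1.0]]
ft_force: [-0.5, 0.7, 0.6]
finger_gap: 0.0428
gripper_force: 40.8
```

Call:
play_rows --commands '[[[0, 0, 1], [0, 0, 0]], [[0, 0, 2], [0, 0, 0]], [[0, 0, 3], [0, 0, 0]], [[0, 0, 3], [0, 0, 0]]]'

```text
time_s: 36.73
tool_pos: [0.5511, -0.1433, 0.0238]
eef_rot: [[-0.95, 0.311, -0.0], [0.311, 0.95, 0.0], [0.0, -0.0, -1.0]]
ft_force: [-0.9, 0.4, -0.8]
finger_gap: 0.0424
gripper_force: 40.8
```

Call:
play_rows --commands '[[[0, 0, 1], [0, 0, 0]], [[0, 0, 2], [0, 0, 0]], [[0, 0, 3], [0, 0, 0]], [[0, 0, 3], [0, 0, 0]]]'

```text
time_s: 37.07
tool_pos: [0.5511, -0.1433, 0.0208]
eef_rot: [[-0.95, 0.311, -0.0], [0.311, 0.95, 0.0], [0.0, -0.0, -1.0]]
ft_force: [0.7, -0.6, -0.8]
finger_gap: 0.0427
gripper_force: 40.8
```

Call:
play_rows --commands '[[[0, 0, 1], [0, 0, 0]], [[0, 0, 2], [0, 0, 0]], [[0, 0, 3], [0, 0, 0]], [[0, 0, 4], [0, 0, 0]], [[0, 0, 4], [0, 0, 0]]]'

```text
time_s: 37.48
tool_pos: [0.551, -0.1433, 0.0167]
eef_rot: [[-0.95, 0.311, -0.0], [0.311, 0.95, 0.0], [0.0, -0.0, -1.0]]
ft_force: [-0.0, -0.7, -1.0]
finger_gap: 0.0426
gripper_force: 40.8
```

Call:
play_rows --commands '[[[0, 0, 1], [0, 0, 0]], [[0, 0, 2], [0, 0, 0]], [[0, 0, 3], [0, 0, 0]], [[0, 0, 3], [0, 0, 0]]]'

```text
time_s: 37.82
tool_pos: [0.5511, -0.1433, 0.0138]
eef_rot: [[-0.95, 0.311, -0.0], [0.311, 0.95, 0.0], [0.0, -0.0, -1.0]]
ft_force: [0.9, -0.8, -0.8]
finger_gap: 0.0426
gripper_force: 40.8
```

Call:
play_rows --commands '[[[0, 0, 1], [0, 0, 0]], [[0, 0, 2], [0, 0, 0]], [[0, 0, 3], [0, 0, 0]], [[0, 0, 3], [0, 0, 0]]]'

```text
time_s: 38.15
tool_pos: [0.5513, -0.1434, 0.0114]
eef_rot: [[-0.95, 0.311, 0.0], [0.311, 0.95, -0.0], [-0.0, -0.0, -1.0]]
ft_force: [0.1, 0.8, 2.0]
finger_gap: 0.0425
gripper_force: 41.1
```

Call:
play_rows --commands '[[[0, 0, 1], [0, 0, 0]], [[0, 0, 1], [0, 0, 0]], [[0, 0, 1], [0, 0, 0]]]'

```text
time_s: 38.4
tool_pos: [0.5515, -0.1435, 0.0113]
eef_rot: [[-0.95, 0.311, 0.001], [0.311, 0.95, -0.0], [-0.001, 0.0, -1.0]]
ft_force: [-2.2, -0.1, 9.6]
finger_gap: 0.0421
gripper_force: 41.6
```

Seated at the expected height. One more light press, then release and rise.

Call:
play_rows --commands '[[[0, 0, 1], [0, 0, 0]], [[0, 0, 1], [0, 0, 0]], [[0, 0, 1], [0, 0, 0]]]'

```text
time_s: 38.65
tool_pos: [0.5516, -0.1435, 0.0112]
eef_rot: [[-0.95, 0.311, 0.002], [0.311, 0.95, -0.0], [-0.002, 0.0, -1.0]]
ft_force: [-4.4, 1.4, 14.5]
finger_gap: 0.0426
gripper_force: 42.1
```

Call:
play_rows --commands '[[[0, 0, -2], [0, 0, 0]], [[0, 0, -2], [0, 0, 0]], [[0, 0, -2], [0, 0, 0]], [[0, 0, -2], [0, 0, 0]], [[0, 0, -6], [0, 0, 0]], [[0, 0, -20], [0, 0, 0]], [[0, 0, -50], [0, 0, 0]], [[0, 0, -80], [0, 0, 0]], [[0, 0, -90], [0, 0, 0]], [[0, 0, -90], [0, 0, 0]]]' --grip -0.5

```text
time_s: 39.48
tool_pos: [0.554, -0.1441, 0.1022]
eef_rot: [[-0.95, 0.311, 0.006], [0.311, 0.95, -0.002], [-0.006, 0.0, -1.0]]
ft_force: [0.6, 0.3, 0.0]
finger_gap: 0.064
gripper_force: 0.0
```

Call:
play_rows --commands '[[[20, 20, -10], [0, 0, 0]], [[50, 50, -20], [0, 0, 0]], [[75, 75, -20], [0, 0, 0]], [[100, 100, -20], [0, 0, 0]], [[125, 125, -20], [0, 0, 0]], [[140, 140, -20], [0, 0, 0]], [[140, 140, -20], [0, 0, 0]], [[140, 140, -20], [0, 0, 0]]]'

```text
time_s: 40.15
tool_pos: [0.4602, 0.0339, 0.1177]
eef_rot: [[-0.951, 0.309, -0.002], [0.309, 0.951, -0.001], [0.002, -0.001, -1.0]]
ft_force: [-1.2, -0.2, -0.7]
finger_gap: 0.0639
gripper_force: 0.0
```

Run:
```python
from h import *
for n,q in(("top",(368,242)),("scene",(388,288))):
    im=snapshot(n).astype(int);mn=im.min(2);m=((mn>120)&(im.max(2)-mn<50)).astype(np.uint8)
    cs,_=cv2.findContours(m,cv2.RETR_EXTERNAL,cv2.CHAIN_APPROX_NONE)
    for c in cs:
        u,v=c[:,0].mean(0)
        if cv2.contourArea(c)>8 and abs(u-q[0])<25 and abs(v-q[1])<25: print(n,cv2.boundingRect(c),cv2.contourArea(c))
    for z,r in((.036,.032),(.050,.027),(.064,.022),(.022,.032)):
        t=np.linspace(0,6.283,60);P=np.array([proj(n,[.5495+r*np.cos(x),-.1425+r*np.sin(x),z]) for x in t]);print("  exp",z,P.min(0).round(1),(P.max(0)).round(1))
s=arm.read_state();print(s["time_s"],s["finger_gap"],s["ft_force"])
```

```text
top (345, 223, 49, 44) 1307.5
  exp 0.036 [354.8 231.1] [377.8 254.1]
  exp 0.05 [357.1 232.5] [376.7 252.1]
  exp 0.064 [359.4 233.9] [375.5 250. ]
  exp 0.022 [354.4 231.5] [377.1 254.3]
scene (354, 275, 71, 59) 2089.0
  exp 0.036 [369.8 282.3] [401.4 307.8]
  exp 0.05 [372.8 280. ] [399.7 301.6]
  exp 0.064 [375.8 277.7] [398.  295.3]
  exp 0.022 [369.3 286.5] [400.6 311.9]
40.25 0.06437824369235864 [ 0.20626282 -0.57927851  1.00105514]
```

Run:
```python
from h import *
for n,q in(("top",(366,242)),("scene",(388,290))):
    im=snapshot(n).astype(int);mn=im.min(2)
    m=((mn>170)&(im.max(2)-mn<50)).astype(np.uint8);y,x=np.where(m[q[1]-22:q[1]+24,q[0]-24:q[0]+24]);print(n,x.min()+q[0]-24,x.max()+q[0]-24,y.min()+q[1]-22,y.max()+q[1]-22,len(x))
    if n=="scene": print([int(mn[v,386]) for v in range(272,316)])
print([o[1:] for o in __import__('m').white("top",0) if o[3]<80])
```

```text
top 352 387 232 254 346
scene 371 401 277 306 512
[82, 79, 75, 94, 148, 245, 247, 247, 213, 209, 209, 205, 213, 208, 170, 81, 83, 118, 247, 248, 249, 248, 126, 122, 119, 142, 248, 247, 184, 124, 121, 142, 235, 247, 227, 123, 122, 114, 59, 110, 137, 137, 138, 137]
[([634, 233], array([633.1, 234.9]), 44), ([659, -30], array([657.6, -30.3]), 52)]
```

The image profile shows the three rings stacked tight at the expected levels, and the shaker and garlic haven't moved.

```bash
python3 -c "
from station import arm
print(arm.finish_job())"
```

```text
the job is handed in; nothing more can be done
None
```

All three rings are home on the rod, large then middle then small, with the lifter on its stop; I handed the job in at about 40 s, but while checking table height the shut fingertips briefly pressed the bare worktop with about 74 N, which could break the 40 N limit if fingertips count as gripper body.

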